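# Pair the balcony table lights and dim them for the domino game

### The arm

A 7-joint arm with a two-finger parallel gripper is mounted at the origin on the work surface. World frame = base frame: x ahead of the robot, y to its left, z up, the work surface at z = 0. Lengths are in m, angles in rad, forces in N, time in s.
With the tool pointing down it reaches from about 0.35 to 0.9 m from the base axis. Payload 8.1 kg.
Tool frame: the origin (TCP) lies on the centre line of the jaws, within the pads' length; the fingertips stand 11 mm ahead of it and the grasp point (between the pads) lies 8 mm behind it (arm.nose_length is the distance from the TCP to the fingertips, in m); z points along the fingers, y is the line along which they close (so a half turn about z gives the same grasp; the last joint's range is limited). The gripper opens to 92 mm and grips with 3 to 60 N. Pads are 19 mm wide; open, the fingers measure 130 mm over their backs; the gripper's body (75 mm by 190 mm) begins 47 mm behind the grasp point.
Start: joints at [-1.394, 0.434, 0.025, 1.573, -0.012, 1.134, -0.075], TCP at [0.173, 0.601, 0.238] pointing down, gripper open.
Joint ranges: [-2.62, 2.62], [-0.44, 2.09], [-1.27, 1.32], [0.08, 2.57], [-1.32, 4.46], [0.12, 2], [-2.74, 2.74]. Speed limits (rad/s): [2.22, 2.22, 3.01, 3.01, 3.14, 3.14, 3.14].

### API

Orientations are given as a rotation vector (axis times angle).
In Python, from cell import arm gives the robot as it stands.
- The arm moves only by the tool jog_arm, never from a script. Its argument "moves" is a list of rows, each a list of 4 numbers: the shift along the tool's x, y, z in m, then the turn about the tool's z in rad. In form: [[tx, ty, tz, spin], ...]. A call has 1 to 20 rows; each row is the pose to reach, as a shift and turn from the pose commanded when the call began, along the tool's axes at that moment; what a row does not reach only later rows make up. A row lasts 1/8 s, in which the tool goes at most 62.5 mm and 10.7 degrees, less where a joint would pass 70% of its speed; a pose out of reach is approached as far as the arm can. A call with a gripper value outside its range is refused whole. "hand" is the finger opening in m, from 0 to 0.0918, set as the call begins (left out, the last holds). The fingers move at their own pace and stop on an object; "newtons" is the grip in N (left out, the last holds). Time passes only in rows, so rows that repeat a pose let the fingers close. It gives the time, the measured TCP pose, the force, the opening and the grip force at its end, in the units of the state.
- arm.observe(): the state, without advancing time (a new reading comes with each control period).
- arm.get_image(name): name is "scene" or "top" or "wrist"; returns a dict with "color" (384x512x3 uint8, red, green, blue), "z_map" (384x512 float32, m along the optical axis (not along the pixel's ray), 0 where there is no reading), "fx", "fy", "cx", "cy" (pixels), "rvec" (rotation vector, rad) and "tvec" (3), from world to camera coordinates, as OpenCV has them. Camera axes: x right, y down, z forward; pixel columns grow to the right and rows downward; lengths in m; the calibration is good to about 2 mm. A picture is of the moment at which its call begins.
- arm.sign_off(): hands the job in; it is judged then, once.
The state is a dict: "clock": time; "joints": joint angles; "dq": joint speeds; "joint_efforts": joint torques, N m; "position": TCP position; "ee_rot": TCP orientation; "force": force on the tool from outside, world axes, zero at the start; "ft_torque": the same for the moment, N m; "width": opening from 0.0 (shut) to 1.0 (fully open); "gripper_force": force on a finger pad.
Only numpy, scipy, OpenCV 4.12 (cv2) and the standard library are available. Lean on these libraries where they do the work, as an engineer would, in place of code of your own. Each camera call takes 0.05 s, during which the arm holds its last target. There are 200 camera calls.

### The job

Get the table lights ready for the domino game: slide the console's black dimmer fully down to its off end and its yellow mode switch fully to its green pair end, then stand every table light upright on the blue mat with its black window looking straight at the red sender block, and only when all of them stand there together slide the switch fully back to its white run end. After that stand each light upright in the middle of a cork coaster of its own (any coaster, window any way), and slide the dimmer up until its grip's centre line is level with the orange pointer. The shades are thin glass, so grip the lights lightly, under 40 N a finger, and do not disturb the other things on the table.

Things in the scene. Friction and masses are not known exactly. Their poses are not given: they have to be found in the camera images.
- console: Fixed grey console, 130 (x) x 320 (y) mm, top 45 mm up, two slide controls on top. Before it (-x) lies a flat blue cloth mat, 1 mm thick (take as table height), x -257 to -77 mm, y -170 to 170 mm in the console's frame. Origin: centre of the housing's underside; x away from the mat, y along the slide tracks, z up.
- sender (a point): centre of the outer face of the red sender block (50 mm wide, 40 mm high, round black lens) on the middle of the console's front, facing the mat; 77 mm in front (-x) of the console's origin, 24 mm above the table.
- dimmer (a joint): the dimmer: position of its black grip along its 120 mm track in m; 0 = off end (-y, the end nearer the mode switch), growing to 0.120 along the console's +y axis. Slides with about 1.5 N of friction and stays where it is left.
- dimmer_top (a point): centre of the top of the black dimmer grip (28 mm in console x, 20 mm in console y, 40 mm high, white centre line on top); top about 100 mm above the table. The grip stands on an aluminium track 40 mm wide and 14 mm high.
- clip: orange pointer that marks the wanted brightness: two 4 mm wide bars, one each side of the dimmer track, lying flat on the console's top. Origin: midway between the two, at the console's top (45 mm up); axes as the console's. The dimmer is set when its grip's centre line is level with the bars.
- mode (a joint): the mode switch: position of its yellow grip along its 45 mm track in m; 0 = run end (-y, white patch beside it), 0.045 = pair end (+y, green patch beside it). End stops at both; about 1.5 N of friction, stays where it is left.
- mode_top (a point): centre of the top of the yellow mode switch grip (same size, height and track as the dimmer's), black centre line on top.
- light1: Table light, not in every run: upright cylinder 95 mm tall, 0.25 kg. Black foot 64 mm wide, 14 mm high; fragile white glass shade 52 mm wide, 14-85 mm up (grip here; at 20-40 N a finger; breaks over 100 N summed); steel cap. Black upright strip 14 mm wide on the shade = its window; black bar on the cap points to it. Origin: centre of underside; x axis out through the window, z up.
- light2: Table light, not in every run: upright cylinder 95 mm tall, 0.25 kg. Black foot 64 mm wide, 14 mm high; fragile white glass shade 52 mm wide, 14-85 mm up (grip here; at 20-40 N a finger; breaks over 100 N summed); steel cap. Black upright strip 14 mm wide on the shade = its window; black bar on the cap points to it. Origin: centre of underside; x axis out through the window, z up.
- light3: Table light, not in every run: upright cylinder 95 mm tall, 0.25 kg. Black foot 64 mm wide, 14 mm high; fragile white glass shade 52 mm wide, 14-85 mm up (grip here; at 20-40 N a finger; breaks over 100 N summed); steel cap. Black upright strip 14 mm wide on the shade = its window; black bar on the cap points to it. Origin: centre of underside; x axis out through the window, z up.
- coaster1: round cork coaster, 96 mm across, 1 mm thick, lies flat and fixed on the table; a light stands on it with its underside at table height (z = 0). Origin: its centre on the table.
- coaster2: round cork coaster, 96 mm across, 1 mm thick, lies flat and fixed on the table; a light stands on it with its underside at table height (z = 0). Origin: its centre on the table.
- coaster3: round cork coaster, 96 mm across, 1 mm thick, lies flat and fixed on the table; a light stands on it with its underside at table height (z = 0). Origin: its centre on the table.
- timer: chrome game timer with two buttons, 50 x 120 x 62 mm high, loose bystander. Origin: centre of its underside.
- tumbler: empty glass tumbler, 72 mm across, 100 mm tall, loose bystander. Origin: centre of its underside.
- saucer: blue ceramic saucer, 140 mm across, 20 mm high, loose bystander. Origin: centre of its underside.
- spoon: steel spoon 145 mm long lying flat along its x, loose bystander. Origin: near its middle, underside.
- domino_box: black wooden domino box, 110 x 190 mm, 50 mm high, flap lying open on its far side, fixed. Origin: centre of the box's underside.
- domino1: white domino tile 48 x 24 x 11 mm lying flat, loose bystander. Origin: centre of its underside.
- domino2: white domino tile 48 x 24 x 11 mm lying flat, loose bystander. Origin: centre of its underside.
- domino3: white domino tile 48 x 24 x 11 mm lying flat, loose bystander. Origin: centre of its underside.

How it is judged:
On the way, in this order (a step that is already met when the one before it is completed fails the run):
1. the dimmer is at its off end and the mode switch at the pair end (value of joint dimmer below 0.006 m and value of joint mode above 0.039 m), for 0.2 s.
2. every light present stands released on the blue mat, the line straight out of its window passing within 25 mm of the middle of the sender's face, with the switch still at pair and the dimmer off (all of step 1 and angle between each of light1, light2, light3's own z axis and vertical below 0.1 rad and linear speed of each of light1, light2, light3 below 0.02 m/s and contact force between the fingers and light1 below 0.5 N and x of light1 in the frame of console between -0.245 and -0.09 m and y of light1 in the frame of console between -0.165 and 0.165 m and height (world z) of each of light1, light2, light3 below 0.008 m and x of sender in the frame of light1 above 0.03 m and y of sender in the frame of light1 between -0.025 and 0.025 m and contact force between the fingers and light2 below 0.5 N and x of light2 in the frame of console between -0.245 and -0.09 m and y of light2 in the frame of console between -0.165 and 0.165 m and x of sender in the frame of light2 above 0.03 m and y of sender in the frame of light2 between -0.025 and 0.025 m and contact force between the fingers and light3 below 0.5 N and x of light3 in the frame of console between -0.245 and -0.09 m and y of light3 in the frame of console between -0.165 and 0.165 m and x of sender in the frame of light3 above 0.03 m and y of sender in the frame of light3 between -0.025 and 0.025 m), for 0.3 s.
3. the mode switch is back at the run end (value of joint mode below 0.006 m), for 0.2 s.
At the end, for the whole second after the job is handed in: Mode switch within 6 mm of its run end, dimmer grip's centre line within 4 mm of the orange pointer, every light present upright, released and at rest on the table, its centre within 20 mm of a coaster's centre (value of joint mode below 0.006 m and y of dimmer_top in the frame of clip between -0.004 and 0.004 m and angle between each of light1, light2, light3's own z axis and vertical below 0.1 rad and linear speed of each of light1, light2, light3 below 0.02 m/s and contact force between the fingers and light1 below 0.5 N and height (world z) of each of light1, light2, light3 below 0.008 m and (horizontal distance between light1 and coaster1 below 0.02 m or horizontal distance between light1 and coaster2 below 0.02 m or horizontal distance between light1 and coaster3 below 0.02 m) and contact force between the fingers and light2 below 0.5 N and (horizontal distance between light2 and coaster1 below 0.02 m or horizontal distance between light2 and coaster2 below 0.02 m or horizontal distance between light2 and coaster3 below 0.02 m) and contact force between the fingers and light3 below 0.5 N and (horizontal distance between light3 and coaster1 below 0.02 m or horizontal distance between light3 and coaster2 below 0.02 m or horizontal distance between light3 and coaster3 below 0.02 m)); the robot touches nothing.
It fails at once if a light's glass shade is squeezed with more than 100 N in all (contact force between the fingers and light1 above 100 N or contact force between the fingers and light2 above 100 N or contact force between the fingers and light3 above 100 N).
It fails at once if a bystander (timer, tumbler, saucer, spoon, domino) is moved by more than 30 mm (distance of any of timer, tumbler, saucer, spoon, domino1, domino2, domino3 from where it was at the start of the episode above 0.03 m).
Of light1, light2, light3 only 2 to 3 are there at a start; the rules pass over those that are not, and their reading is None.
At some moment in a run one of light1, light2, light3 may be knocked a few centimetres aside while the robot is not near it.
It also fails if it takes over 210 s, if anything falls off the work surface, if the arm or the gripper's body presses on something with over 40 N, if the wrist force passes 120 N, or if a joint passes its speed limit or range.

## Working session

There is one attempt and no reset: what is moved stays moved. The work goes in short steps, Python scripts to look and compute and a tool call to move; the robot and the scene stay as the last step left them, time stands still between calls to the robot, and variables do not carry over. Pictures are saved under pics/ and viewed, at most 14 in all, crops included, and the job is handed in when it is done.

Besides the shell and the picture viewer there is one more tool, called after "Emit:" by a JSON object that holds its "op" and its "data", one argument or row to a line. jog_arm: Moves the arm, as the interface text tells. Its arguments: {"type":"object","properties":{"moves":{"type":"array"},"hand":{"type":"number"},"newtons":{"type":"number"}},"required":["moves"]}

```bash
mkdir -p pics; ls; cat > h.py <<'E'
import numpy as np, cv2
from cell import arm
from scipy.spatial.transform import Rotation as R
def shot(name,fn=None):
    im=arm.get_image(name); np.save('last_'+name+'.npy',im,allow_pickle=True)
    if fn: cv2.imwrite('pics/'+fn,im['color'][:,:,::-1])
    return im
def load(name): return np.load('last_'+name+'.npy',allow_pickle=True).item()
def pt(im,u,v,z=None):
    """pixel -> world using depth map, or plane z"""
    M=R.from_rotvec(np.ravel(im['rvec'])).as_matrix(); t=np.ravel(im['tvec'])
    ray=np.array([(u-im['cx'])/im['fx'],(v-im['cy'])/im['fy'],1.])
    c=-M.T@t; d=M.T@ray
    if z is None:
        k=im['z_map'][int(round(v)),int(round(u))]
        return c+d*k
    return c+d*(z-c[2])/d[2]
def cloud(im):
    M=R.from_rotvec(np.ravel(im['rvec'])).as_matrix(); t=np.ravel(im['tvec'])
    v,u=np.mgrid[0:384,0:512]; Z=im['z_map']
    P=np.stack([(u-im['cx'])/im['fx']*Z,(v-im['cy'])/im['fy']*Z,Z],-1)
    return (P-t)@M
E
python3 - <<'E'
from h import *
np.set_printoptions(precision=4,suppress=True)
for n in('scene','top'):
    im=shot(n,n+'0.png'); M=R.from_rotvec(np.ravel(im['rvec'])).as_matrix(); print(n,im['fx'],-M.T@np.ravel(im['tvec']))
    big=cv2.resize(im['color'][:,:,::-1],(800,600),interpolation=cv2.INTER_CUBIC); cv2.imwrite('pics/%s0b.png'%n,big)
s=arm.observe(); print(s, arm.nose_length, R.from_rotvec(s['ee_rot']).as_matrix())
E
```

```text
pics
scene 408.9613960566871 [1.1612 0.7992 0.9534]
top 491.6371717032525 [0.3847 0.0338 1.5768]
{'clock': 0.1, 'joints': array([-1.3936,  0.4351,  0.025 ,  1.574 , -0.0116,  1.134 , -0.0751]), 'dq': array([ 0.0002, -0.0025,  0.0003, -0.0031,  0.0012, -0.0022, -0.0018]), 'joint_efforts': array([  0.0028, -66.9123,   0.988 , -31.515 ,  -0.0604,   0.0374,
         0.0001]), 'position': array([0.1725, 0.6003, 0.237 ]), 'ee_rot': array([-0.4382, -3.1108,  0.0022]), 'force': array([0.3578, 0.26  , 0.1499]), 'ft_torque': array([0.0224, 0.0288, 0.035 ]), 'gripper_force': 0.0, 'width': 0.9998752070497654} 0.011 [[-0.9611  0.2762 -0.0003]
 [ 0.2762  0.9611 -0.0014]
 [-0.0001 -0.0014 -1.    ]]
```

View pics/top0b.png

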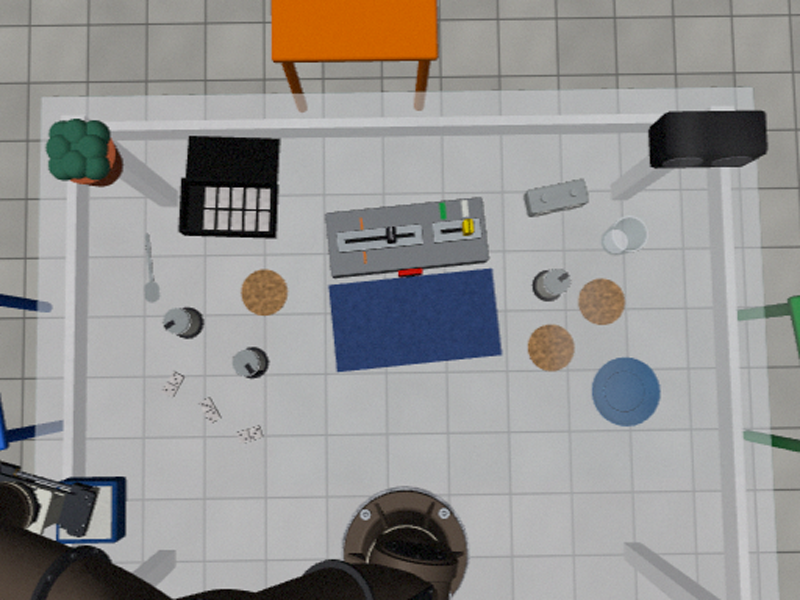

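View pics/scene0b.png

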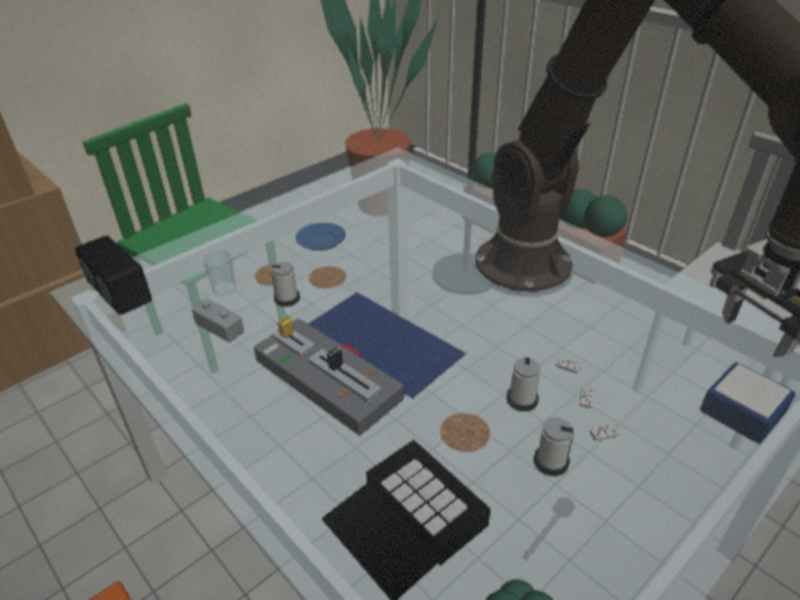

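The top view shows lights at about (185,322), (250,362) and (548,284), and coasters at (264,292), (602,301) and (551,347). The console is around (407,237), the yellow grip is near the white end, and the mat sits below the console. Next I'll enlarge these.

```bash
python3 - <<'E'
from h import *
im=load('top'); c=im['color'][:,:,::-1]
def crop(u0,v0,w,h,s): return cv2.resize(c[v0:v0+h,u0:u0+w],(w*s,h*s),interpolation=cv2.INTER_CUBIC)
cv2.imwrite('pics/c1.png',crop(204,122,120,118,5))
a=[crop(u,v,39,39,10)[:390,:390] for u,v in((98,186),(141,213),(332,164))]
cv2.imwrite('pics/c2.png',cv2.resize(np.hstack(a),(798,266)))
np.set_printoptions(precision=4,suppress=True)
for n in('top','scene'):
    im=load(n); P=cloud(im)
    hsv=cv2.cvtColor(im['color'],cv2.COLOR_RGB2HSV)
    # cork
    m=cv2.inRange(hsv,(8,70,80),(18,200,230)); k,l,st,ce=cv2.connectedComponentsWithStats(m)
    for i in range(1,k):
        if st[i,4]>150: print(n,'cork?',ce[i],st[i,4],pt(im,*ce[i],0.001))
    for nm,lo,hi in(('yellow',(22,120,80),(35,255,255)),('red',(0,150,80),(4,255,255)),('blue',(108,120,50),(125,255,200))):
        m=cv2.inRange(hsv,lo,hi); k,l,st,ce=cv2.connectedComponentsWithStats(m)
        for i in range(1,k):
            if st[i,4]>8: print(n,nm,ce[i],st[i,4],np.median(P[l==i],0))
E
```

```text
top cork? [168.7177 186.9079] 673 [0.5282 0.2812 0.001 ]
top cork? [384.6411 192.7883] 666 [ 0.4992 -0.413   0.001 ]
top cork? [352.0239 222.0927] 669 [ 0.4067 -0.3052  0.001 ]
top yellow [298.9848 144.6667] 66 [ 0.6425 -0.1301  0.0969]
top red [262.0192 173.5   ] 52 [ 0.563  -0.0183  0.039 ]
top blue [264.8925 204.4725] 5769 [ 0.467  -0.0264  0.0004]
top blue [ 11.2835 193.9449] 127 [ 0.5561  1.0445 -0.5405]
top blue [  6.9235 277.4824] 170 [ 0.2113  0.9672 -0.3125]
top blue [ 63.1429 309.1429] 21 [0.154  0.5931 0.059 ]
top blue [ 73.48 314.76] 25 [0.1374 0.5629 0.0574]
top blue [ 73.  326.6] 15 [0.0997 0.5637 0.0581]
top blue [ 41.8929 345.8214] 28 [0.0465 0.6556 0.0573]
top blue [ 62.5122 345.4634] 41 [0.0466 0.593  0.059 ]
scene cork? [ 20.9252 171.9579] 6152 [ 0.9424 -0.878   0.001 ]
scene cork? [240.2556  88.3872] 266 [-0.2422 -0.8546  0.001 ]
scene cork? [209.0901 176.964 ] 222 [ 0.4052 -0.3061  0.001 ]
scene cork? [297.3099 276.2198] 555 [0.5285 0.2821 0.001 ]
scene cork? [ 71.8297 379.1593] 182 [1.1611 0.1245 0.001 ]
scene yellow [183.0149 208.597 ] 67 [ 0.6454 -0.1236  0.0895]
scene blue [498.5    262.4483] 58 [0.1143 0.6762 0.0578]
```

View pics/c1.png

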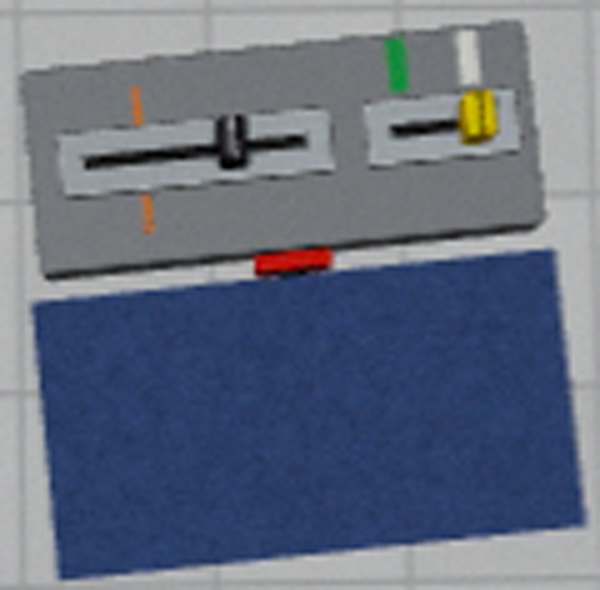

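View pics/c2.png

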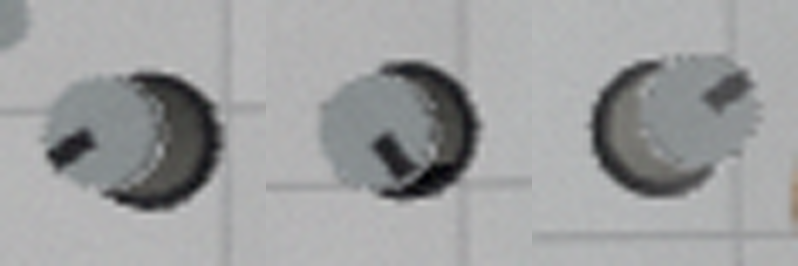

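c1 shows the mat corners at (34,303), (555,251), (585,523) and (60,578), and the orange bars at (137,107) and (149,214). The yellow grip is at (480,115) at the white end, and the black grip is at (232,140). c2 shows the cap bars pointing down-left (light A), down-right (B) and up-right (C).

```bash
cat >> h.py <<'E'
np.set_printoptions(precision=4,suppress=True)
def lights(im,zlo=0.088,zhi=0.101):
    """caps: cluster depth points at cap height; centre by circle; bar = dark px on the cap"""
    P=cloud(im); Z=P[...,2]
    m=((Z>zlo)&(Z<zhi)&(im['z_map']>0)&(np.hypot(P[...,0],P[...,1])>.25)&(P[...,0]<.75)).astype(np.uint8)
    k,l,st,ce=cv2.connectedComponentsWithStats(m); g=im['color'].mean(2); out=[]
    for i in range(1,k):
        q=P[l==i][:,:2]
        if len(q)<60: continue
        (cx,cy),r=cv2.minEnclosingCircle(q.astype(np.float32))
        if not .018<r<.036: continue
        gi=g[l==i]; w=np.clip(np.median(gi)*.82-gi,0,None); w[np.hypot(*(q-[cx,cy]).T)>.022]=0
        b=(w[:,None]*q).sum(0)/max(w.sum(),1e-9)-[cx,cy]
        out.append((cx,cy,r,Z[l==i].mean(),np.degrees(np.arctan2(b[1],b[0])),np.hypot(*b),len(q)))
    return np.array(out)
E
python3 - <<'E'
from h import *
for n in('top','scene'): print(n);print(lights(load(n)))
im=load('top')
def c(x,y,z=None): return pt(im,204+(x+.5)/5-.5,122+(y+.5)/5-.5,z)
mat=[c(*p,.001)[:2] for p in((34,303),(555,251),(585,523),(60,578))]
obj=np.array([[-.077,.17],[-.077,-.17],[-.257,-.17],[-.257,.17]])
top=[c(*p,.045)[:2] for p in((22,75),(522,22))]
A=np.array(mat+top); O=np.vstack([obj,[[.065,.16],[.065,-.16]]])
# rigid fit
ca,co=A.mean(0),O.mean(0); U,S,V=np.linalg.svd((O-co).T@(A-ca)); Rm=(U@V).T; t=ca-Rm@co
print('console',t,np.degrees(np.arctan2(Rm[1,0],Rm[0,0])),'res',(O@Rm.T+t-A)*1000)
np.save('console.npy',np.array([*t,np.arctan2(Rm[1,0],Rm[0,0])]))
inv=lambda p:Rm.T@(p[:2]-t)
for nm,x,y,z in(('bar1',137,107,.046),('bar2',149,214,.046),('dim',232,128,.1),('mode',480,105,.1),('green',398,65,.046),('white',468,57,.046)):
    print(nm,inv(c(x,y,z)),'depth',c(x,y))
P=cloud(im); 
m=(P[...,2]>.085)&(P[...,2]<.108)&(abs(P[...,0]-.63)<.08)&(abs(P[...,1])<.2)
k,l,st,ce=cv2.connectedComponentsWithStats(m.astype(np.uint8))
for i in range(1,k): q=P[l==i]; print(st[i,4],(q.min(0)+q.max(0))/2,inv((q.min(0)+q.max(0))/2),q.mean(0)[2])
E
```

```text
top
[[   0.5341   -0.3029    0.025     0.0945  -53.4078    0.0126  206.    ]
 [   0.4686    0.4354    0.0258    0.094   120.0729    0.0148  210.    ]
 [   0.3853    0.302     0.0253    0.0939 -150.0062    0.0127  206.    ]]
scene
[[   0.5361   -0.302     0.0268    0.0941  -75.6167    0.0155   96.    ]
 [   0.3859    0.3048    0.026     0.0941 -144.3623    0.014   176.    ]
 [   0.4695    0.4372    0.0265    0.0941  129.1816    0.0142  226.    ]]
console [ 0.6333 -0.0138] 5.098566723184383 res [[ 0.0374  1.7337]
 [ 1.3964 -0.5859]
 [-2.5383 -1.691 ]
 [-2.5985  0.7282]
 [ 2.3107  1.3107]
 [ 1.3924 -1.4957]]
bar1 [0.0347 0.0889] depth [0.6593 0.0777 0.05  ]
bar2 [-0.0336  0.0882] depth [0.5922 0.0712 0.0449]
dim [0.0061 0.0322] depth [0.6369 0.0188 0.0983]
mode [ 0.0046 -0.1191] depth [ 0.649  -0.1323  0.0972]
green [ 0.0443 -0.0774] depth [ 0.6852 -0.0873  0.0415]
white [ 0.0448 -0.1219] depth [ 0.6886 -0.1311  0.0469]
61 [ 0.6439 -0.1333  0.0954] [-0.0001 -0.12  ] 0.09751285645054103
63 [0.63   0.0187 0.0965] [-0.0005  0.0327] 0.09770746806539922
```

```bash
cat >> h.py <<'E'
C=np.load('console.npy') if __import__('os').path.exists('console.npy') else None
def cw(x,y):
    """console frame -> world xy"""
    c,s=np.cos(C[2]),np.sin(C[2]); return C[0]+c*x-s*y, C[1]+s*x+c*y
def wc(x,y):
    c,s=np.cos(C[2]),np.sin(C[2]); dx,dy=x-C[0],y-C[1]; return c*dx+s*dy,-s*dx+c*dy
def go(*wps):
    """wps (x,y,z,ydeg): ydeg = world heading of tool y; prints rows from the present pose"""
    s=arm.observe(); M=R.from_rotvec(s['ee_rot']).as_matrix(); p=s['position']
    a=np.degrees(np.arctan2(M[1,1],M[0,1])); print('clock',s['clock'],'at',p,'ydeg %.1f'%a,'j7 %.2f j1 %.2f'%(s['joints'][6],s['joints'][0]))
    for x,y,z,yd in wps:
        d=M.T@(np.array([x,y,z])-p); sp=-(yd-a); sp=(sp+180)%360-180
        print('  ->',np.round([*d,np.radians(sp)],4), 'dist %.3f'%np.linalg.norm(d),'rows',int(np.ceil(max(np.linalg.norm(d)/.0625,abs(sp)/10.7))))
E
python3 - <<'E'
from h import *
m=(0.6439,-.1333)
print(cw(0,-.12),cw(0,-.075))
go((*m,.2,5.1),(*m,.083,5.1),(*m,.083,185.1))
E
```

```text
(np.float64(0.6440014728219959), np.float64(-0.13329110868438224)) (np.float64(0.6400023507006913), np.float64(-0.08846916068723587))
clock 0.1 at [0.1725 0.6003 0.237 ] ydeg 74.0 j7 -0.08 j1 -1.39
  -> [-0.6557 -0.5747  0.0379  1.2019] dist 0.873 rows 14
  -> [-0.6556 -0.5746  0.1549  1.2019] dist 0.885 rows 15
  -> [-0.6556 -0.5746  0.1549 -1.9397] dist 0.885 rows 15
```

Emit:
{"op": "jog_arm", "data": {
  "moves": [
    [-0.656,-0.575,0.038,1.202],
    [-0.656,-0.575,0.038,1.202],
    [-0.656,-0.575,0.038,1.202],
    [-0.656,-0.575,0.038,1.202],
    [-0.656,-0.575,0.038,1.202],
    [-0.656,-0.575,0.038,1.202],
    [-0.656,-0.575,0.038,1.202],
    [-0.656,-0.575,0.038,1.202],
    [-0.656,-0.575,0.038,1.202],
    [-0.656,-0.575,0.038,1.202],
    [-0.656,-0.575,0.038,1.202],
    [-0.656,-0.575,0.038,1.202],
    [-0.656,-0.575,0.038,1.202],
    [-0.656,-0.575,0.038,1.202],
    [-0.656,-0.575,0.038,1.202],
    [-0.656,-0.575,0.038,1.202],
    [-0.656,-0.575,0.038,1.202],
    [-0.656,-0.575,0.038,1.202]
  ],
  "hand": 0.0918,
  "newtons": 15
}}

```text
clock: 2.35
position: [0.6442, -0.1316, 0.2]
ee_rot: [-2.118, -2.32, -0.001]
force: [-0.6, -0.8, 0.3]
width: 0.998
gripper_force: 0.0
```

```bash
python3 - <<'E'
from h import *
m=(0.6439,-.1333)
go((*m,.2,5.1),(*m,.083,5.1))
im=shot('wrist','w1.png')
P=cloud(im); Z=P[...,2]
hsv=cv2.cvtColor(im['color'],cv2.COLOR_RGB2HSV)
y=cv2.inRange(hsv,(20,120,60),(36,255,255))>0
q=P[y&(Z>.09)&(Z<.11)]; print(len(q),q.min(0) if len(q) else 0,q.max(0) if len(q) else 0)
E
```

```text
clock 2.35 at [ 0.6442 -0.1316  0.2   ] ydeg 5.2 j7 0.48 j1 -0.22
  -> [-0.0017 -0.0004 -0.      0.0019] dist 0.002 rows 1
  -> [-0.0018 -0.0004  0.117   0.0019] dist 0.117 rows 2
589 [ 0.631  -0.1421  0.0901] [ 0.6587 -0.1218  0.1006]
```

View pics/w1.png

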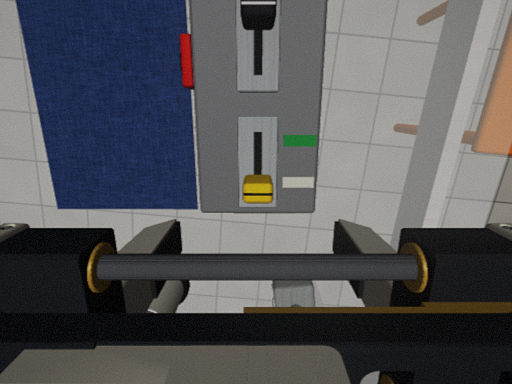

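The wrist view shows the yellow grip at (257,187), lined up between the fingers. It measures (0.645,-0.132,0.100), which agrees with the top view.

Emit:
{"op": "jog_arm", "data": {
  "moves": [
    [0,0,0.06,0],
    [0,0,0.117,0],
    [0,0,0.117,0]
  ]
}}

```text
clock: 2.78
position: [0.6411, -0.1315, 0.0791]
ee_rot: [-2.115, -2.314, 0.007]
force: [-0.1, 0.0, 0.6]
width: 0.997
gripper_force: 0.0
```

Emit:
{"op": "jog_arm", "data": {
  "moves": [
    [0,0,0,0],
    [0,0,0,0],
    [0,0,0,0],
    [0,0,0,0],
    [0,0,0,0],
    [0.012,0,0,0],
    [0.024,0,0,0],
    [0.036,0,0,0],
    [0.044,0,0,0],
    [0.047,0,0,0],
    [0.047,0,0,0],
    [0.047,0,0,0]
  ],
  "hand": 0.01,
  "newtons": 15
}}

```text
clock: 4.28
position: [0.6401, -0.087, 0.0828]
ee_rot: [2.121, 2.317, -0.0]
force: [1.4, 0.8, 0.0]
width: 0.104
gripper_force: 0.0
```

```bash
python3 - <<'E'
from h import *
im=shot('scene'); 
c=im['color'][150:320,140:310,::-1]; cv2.imwrite('pics/s1.png',cv2.resize(c,(600,600),interpolation=cv2.INTER_CUBIC))
go((.6,0,.1,5))
E
```

```text
clock 4.325 at [ 0.6401 -0.087   0.0828] ydeg 5.1 j7 0.47 j1 -0.25
  -> [ 0.0902 -0.0323 -0.0173  0.0009] dist 0.097 rows 2
```

View pics/s1.png

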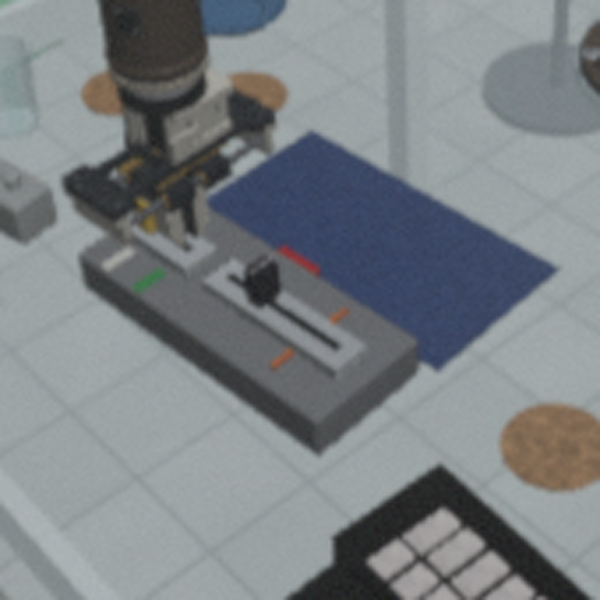

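The scene crop shows the yellow grip at (145,215), still behind the fingers. They closed too slowly, so I'll go back and grip it with more waiting.

Emit:
{"op": "jog_arm", "data": {
  "moves": [
    [0,0,0,0],
    [0,0,0,0],
    [0,0,0,0],
    [0,0,0,0],
    [0,0,0,0],
    [0,0,0,0]
  ],
  "hand": 0.05
}}

```text
clock: 5.08
position: [0.6401, -0.0863, 0.0827]
ee_rot: [-2.12, -2.318, -0.0]
force: [0.2, -0.9, -0.6]
width: 0.543
gripper_force: 0.0
```

Emit:
{"op": "jog_arm", "data": {
  "moves": [
    [-0.023,0,0,0],
    [-0.046,0,0,0],
    [-0.046,0,0,0],
    [-0.046,0,0,0]
  ]
}}

```text
clock: 5.58
position: [0.6442, -0.1311, 0.0826]
ee_rot: [-2.119, -2.318, -0.001]
force: [-1.5, 0.3, 0.4]
width: 0.544
gripper_force: 0.0
```

Emit:
{"op": "jog_arm", "data": {
  "moves": [
    [0,0,0,0],
    [0,0,0,0],
    [0,0,0,0],
    [0,0,0,0],
    [0,0,0,0]
  ],
  "hand": 0.015
}}

```text
clock: 6.2
position: [0.6447, -0.1316, 0.0828]
ee_rot: [2.12, 2.318, 0.001]
force: [4.0, 1.3, -1.4]
width: 0.303
gripper_force: 15.0
```

Gripped (28 mm, 15 N). Now I'll slide it.

Emit:
{"op": "jog_arm", "data": {
  "moves": [
    [0.012,0,0,0],
    [0.024,0,0,0],
    [0.036,0,0,0],
    [0.044,0,0,0],
    [0.048,0,0,0],
    [0.048,0,0,0],
    [0.048,0,0,0]
  ]
}}

```text
clock: 7.08
position: [0.6408, -0.0885, 0.0829]
ee_rot: [2.12, 2.311, -0.003]
force: [7.8, -10.5, -8.6]
width: 0.299
gripper_force: 15.0
```

Emit:
{"op": "jog_arm", "data": {
  "moves": [
    [0,0,0,0],
    [0,0,0,0],
    [0,0,0,0],
    [0,0,-0.06,0],
    [0,0,-0.07,0],
    [0,0,-0.07,0]
  ],
  "hand": 0.06
}}

```text
clock: 7.82
position: [0.6402, -0.0841, 0.1535]
ee_rot: [2.119, 2.318, 0.002]
force: [-0.2, 0.1, -0.5]
width: 0.654
gripper_force: 0.0
```

```bash
python3 - <<'E'
from h import *
im=shot('wrist'); P=cloud(im); Z=P[...,2]
m=(Z>.092)&(Z<.104)&(im['z_map']>0)&(abs(P[...,0]-C[0])<.06)
k,l,st,ce=cv2.connectedComponentsWithStats(m.astype(np.uint8))
for i in range(1,k):
    if st[i,4]>40:
        q=P[l==i]; e=(q.min(0)+q.max(0))/2; print(st[i],e,wc(*e[:2]))
d=cw(0,.0327); go((*d,.153,5.1),(*d,.083,5.1))
E
```

```text
[ 236   46   43   33 1341] [0.631  0.0182 0.097 ] (np.float64(0.0005183545269422901), np.float64(0.032020840110607865))
[239 203  36  26 895] [ 0.6407 -0.0899  0.0965] (np.float64(0.0005309851564709025), np.float64(-0.07646332203627901))
clock 7.875 at [ 0.6396 -0.0839  0.1523] ydeg 5.1 j7 0.43 j1 -0.29
  -> [ 0.1031  0.0001 -0.0006  0.0003] dist 0.103 rows 2
  -> [0.103  0.0001 0.0694 0.0003] dist 0.124 rows 2
```

Emit:
{"op": "jog_arm", "data": {
  "moves": [
    [0.06,0,0,0],
    [0.103,0,0,0],
    [0.103,0,0,0],
    [0.103,0,0.05,0],
    [0.103,0,0.07,0],
    [0.103,0,0.07,0],
    [0.103,0,0.07,0]
  ]
}}

```text
clock: 8.75
position: [0.6315, 0.0176, 0.0837]
ee_rot: [2.121, 2.316, 0.001]
force: [0.3, -0.0, -0.5]
width: 0.655
gripper_force: 0.0
```

Emit:
{"op": "jog_arm", "data": {
  "moves": [
    [0,0,0,0],
    [0,0,0,0],
    [0,0,0,0],
    [0,0,0,0],
    [0,0,0,0],
    [0,0,0,0]
  ],
  "hand": 0.015
}}

```text
clock: 9.5
position: [0.6314, 0.0184, 0.0831]
ee_rot: [2.12, 2.318, 0.001]
force: [2.4, 0.1, 1.9]
width: 0.302
gripper_force: 15.0
```

Emit:
{"op": "jog_arm", "data": {
  "moves": [
    [-0.012,0,0,0],
    [-0.024,0,0,0],
    [-0.034,0,0,0],
    [-0.039,0,0,0],
    [-0.041,0,0,0],
    [-0.042,0,0,0],
    [-0.043,0,0,0],
    [-0.043,0,0,0]
  ]
}}

```text
clock: 10.5
position: [0.6348, -0.019, 0.083]
ee_rot: [-2.113, -2.318, -0.007]
force: [0.6, 15.5, 9.5]
width: 0.304
gripper_force: 15.0
```

Off-end stop reached. I'll release and lift.

Emit:
{"op": "jog_arm", "data": {
  "moves": [
    [0.003,0,0,0],
    [0.003,0,0,0],
    [0.003,0,0,0],
    [0.003,0,0,0],
    [0.003,0,-0.06,0],
    [0.003,0,-0.12,0],
    [0.003,0,-0.16,0],
    [0.003,0,-0.16,0]
  ],
  "hand": 0.08
}}

```text
clock: 11.5
position: [0.6361, -0.0224, 0.2464]
ee_rot: [2.118, 2.314, 0.007]
force: [0.7, -1.3, -1.1]
width: 0.872
gripper_force: 0.0
```

```bash
python3 - <<'E'
from h import *
im=shot('wrist'); P=cloud(im); Z=P[...,2]
m=(Z>.092)&(Z<.104)&(im['z_map']>0)&(abs(P[...,0]-C[0])<.06)
k,l,st,ce=cv2.connectedComponentsWithStats(m.astype(np.uint8))
for i in range(1,k):
    if st[i,4]>40:
        q=P[l==i]; e=(q.min(0)+q.max(0))/2; print(st[i],e,wc(*e[:2]))
print(lights(shot('top')))
go((.535,-.3025,.24,-60))
E
```

```text
[242 166  26  19 476] [ 0.6341 -0.0179  0.0968] (np.float64(0.00042924331255092833), np.float64(-0.004214756934054726))
[243 228  25  18 412] [ 0.6406 -0.0897  0.0964] (np.float64(0.00043470562083222555), np.float64(-0.07631777576480861))
[[   0.5334   -0.3028    0.0255    0.0942  -52.0828    0.0134  203.    ]
 [   0.4676    0.436     0.0264    0.0941  117.3767    0.0145  205.    ]
 [   0.3849    0.3027    0.0251    0.094  -148.4035    0.0128  209.    ]]
clock 11.6 at [ 0.6341 -0.0217  0.2425] ydeg 5.1 j7 0.29 j1 -0.42
  -> [-0.271  -0.1236  0.0024  1.1359] dist 0.298 rows 7
```

Emit:
{"op": "jog_arm", "data": {
  "moves": [
    [-0.271,-0.124,0,1.136],
    [-0.271,-0.124,0,1.136],
    [-0.271,-0.124,0,1.136],
    [-0.271,-0.124,0,1.136],
    [-0.271,-0.124,0,1.136],
    [-0.271,-0.124,0,1.136],
    [-0.271,-0.124,0,1.136],
    [-0.271,-0.124,0,1.136],
    [-0.271,-0.124,0,1.136]
  ],
  "hand": 0.085,
  "newtons": 28
}}

```text
clock: 12.72
position: [0.5352, -0.3016, 0.2423]
ee_rot: [-3.032, -0.819, 0.0]
force: [0.5, 0.0, -0.6]
width: 0.924
gripper_force: 0.0
```

```bash
python3 - <<'E'
from h import *
im=shot('wrist','w2.png'); L=lights(im); print(L)
P=cloud(im); 
go((.535,-.3025,.24,-60),(.535,-.3025,.056,-60))
E
```

```text
[[   0.5337   -0.3025    0.025     0.0945  -55.1918    0.0132 1650.    ]]
clock 12.775 at [ 0.5351 -0.3018  0.2425] ydeg -59.8 j7 -0.21 j1 -0.15
  -> [-0.0004  0.0005  0.0025  0.0031] dist 0.003 rows 1
  -> [-0.0005  0.0006  0.1865  0.0031] dist 0.187 rows 3
```

View pics/w2.png

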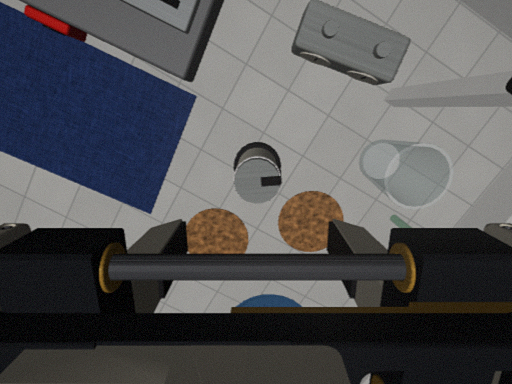

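The wrist view shows light C's cap at (257,180), with its bar toward the tool's +y, so its yaw is about −55°. I'll descend and grip.

Emit:
{"op": "jog_arm", "data": {
  "moves": [
    [0,0,0.06,0],
    [0,0,0.12,0],
    [0,0,0.17,0],
    [0,0,0.186,0],
    [0,0,0.186,0],
    [0,0,0.186,0]
  ]
}}

```text
clock: 13.52
position: [0.5361, -0.3034, 0.0588]
ee_rot: [3.032, 0.813, 0.004]
force: [-0.0, 0.0, -0.1]
width: 0.926
gripper_force: 0.0
```

Emit:
{"op": "jog_arm", "data": {
  "moves": [
    [0,0,0,0],
    [0,0,0,0],
    [0,0,0,0],
    [0,0,0,0],
    [0,0,0,0],
    [0,0,0,0]
  ],
  "hand": 0.04,
  "newtons": 28
}}

```text
clock: 14.28
position: [0.5349, -0.3024, 0.0569]
ee_rot: [-3.034, -0.813, -0.0]
force: [-0.8, 2.2, 3.1]
width: 0.559
gripper_force: 28.0
```

```bash
python3 - <<'E'
from h import *
t=cw(-.16,-.11); p=arm.observe()['position']
yd=-60+ (58+55); print(t,yd)
go((p[0],p[1],.19,-60),(*t,.19,yd))
print(arm.observe()['gripper_force'])
E
```

```text
(np.float64(0.48374585280518567), np.float64(-0.13754977667187723)) 53
clock 14.275 at [ 0.5349 -0.3024  0.0569] ydeg -60.0 j7 -0.06 j1 -0.04
  -> [ 0.     -0.     -0.1331  0.0002] dist 0.133 rows 3
  -> [ 0.0382 -0.1684 -0.1331 -1.972 ] dist 0.218 rows 11
28.000013530254364
```

Emit:
{"op": "jog_arm", "data": {
  "moves": [
    [0,0,-0.05,0],
    [0,0,-0.1,0],
    [0.01,-0.04,-0.13,-0.18],
    [0.038,-0.168,-0.133,-1.972],
    [0.038,-0.168,-0.133,-1.972],
    [0.038,-0.168,-0.133,-1.972],
    [0.038,-0.168,-0.133,-1.972],
    [0.038,-0.168,-0.133,-1.972],
    [0.038,-0.168,-0.133,-1.972],
    [0.038,-0.168,-0.133,-1.972],
    [0.038,-0.168,-0.133,-1.972],
    [0.038,-0.168,-0.133,-1.972],
    [0.038,-0.168,-0.133,-1.972],
    [0.038,-0.168,-0.133,-1.972],
    [0.038,-0.168,-0.133,-1.972],
    [0.038,-0.168,-0.133,-1.972]
  ]
}}

```text
clock: 16.27
position: [0.4837, -0.138, 0.1896]
ee_rot: [-0.999, -2.978, 0.0]
force: [-0.1, 0.2, -3.2]
width: 0.558
gripper_force: 28.0
```

```bash
python3 - <<'E'
from h import *
go((.4837,-.1375,.057,53)); print(lights(shot('wrist'),.15,.26))
E
```

```text
clock 16.275 at [ 0.4837 -0.138   0.1896] ydeg 52.9 j7 1.26 j1 -0.16
  -> [ 0.0003  0.0004  0.1326 -0.0015] dist 0.133 rows 3
[[   0.4788   -0.1346    0.0329    0.2334   25.6366    0.0137 4544.    ]]
```

Emit:
{"op": "jog_arm", "data": {
  "moves": [
    [0,0,0.05,0],
    [0,0,0.1,0],
    [0,0,0.12,0],
    [0,0,0.129,0],
    [0,0,0.132,0],
    [0,0,0.132,0],
    [0,0,0.132,0]
  ]
}}

```text
clock: 17.2
position: [0.4844, -0.1381, 0.0585]
ee_rot: [0.997, 2.978, 0.001]
force: [-0.9, -0.4, -1.9]
width: 0.561
gripper_force: 28.0
```

Emit:
{"op": "jog_arm", "data": {
  "moves": [
    [0,0,0,0],
    [0,0,0,0],
    [0,0,0,0],
    [0,0,0,0],
    [0,0,-0.03,0],
    [0,0,-0.09,0],
    [0,0,-0.15,0],
    [0,0,-0.185,0],
    [0,0,-0.185,0]
  ],
  "hand": 0.078
}}

```text
clock: 18.32
position: [0.4853, -0.1384, 0.2454]
ee_rot: [0.995, 2.974, 0.002]
force: [-0.6, 0.6, -1.2]
width: 0.849
gripper_force: 0.0
```

```bash
cat >> h.py <<'E'
def aim(L):
    sx,sy=cw(-.077,0)
    for l in L:
        d=np.degrees(np.arctan2(sy-l[1],sx-l[0])); print('light',l[:2],'console',np.array(wc(l[0],l[1])),'z %.3f yaw %.1f want %.1f off %.0f mm'%(l[3],l[4],d,1000*np.hypot(sx-l[0],sy-l[1])*np.sin(np.radians(d-l[4]))))
E
python3 - <<'E'
from h import *
print('wrist');aim(lights(shot('wrist')));print('top');aim(lights(shot('top')))
go((.386,.303,.24,-70))
E
```

```text
wrist
light [ 0.4847 -0.1395] console [-0.1592 -0.112 ] z 0.094 yaw 58.1 want 58.8 off 2 mm
top
light [0.468  0.4359] console [-0.1247  0.4626] z 0.094 yaw 118.1 want -79.0 off 137 mm
light [0.3853 0.3029] console [-0.2189  0.3375] z 0.094 yaw -148.8 want -62.1 off 366 mm
clock 18.425 at [ 0.4835 -0.1378  0.2424] ydeg 53.0 j7 1.23 j1 -0.20
  -> [0.3432 0.2934 0.0025 2.1469] dist 0.452 rows 12
```

Emit:
{"op": "jog_arm", "data": {
  "moves": [
    [0.343,0.293,0,2.147],
    [0.343,0.293,0,2.147],
    [0.343,0.293,0,2.147],
    [0.343,0.293,0,2.147],
    [0.343,0.293,0,2.147],
    [0.343,0.293,0,2.147],
    [0.343,0.293,0,2.147],
    [0.343,0.293,0,2.147],
    [0.343,0.293,0,2.147],
    [0.343,0.293,0,2.147],
    [0.343,0.293,0,2.147],
    [0.343,0.293,0,2.147],
    [0.343,0.293,0,2.147],
    [0.343,0.293,0,2.147],
    [0.343,0.293,0,2.147]
  ],
  "hand": 0.088
}}

```text
clock: 20.3
position: [0.3858, 0.3021, 0.2419]
ee_rot: [3.092, 0.55, -0.002]
force: [0.8, -0.5, 0.4]
width: 0.958
gripper_force: 0.0
```

```bash
python3 - <<'E'
from h import *
L=lights(shot('wrist')); aim(L)
print(arm.observe()['joints'])
for l in L: go((l[0],l[1],.057,-70))
E
```

```text
light [0.4677 0.4376] console [-0.1249  0.4643] z 0.094 yaw 120.1 want -79.0 off 153 mm
light [0.3849 0.3044] console [-0.2192  0.3389] z 0.094 yaw -140.9 want -62.1 off 360 mm
[-1.1307  0.2125  0.4321  1.912  -0.1024  1.0395 -1.8746]
clock 20.35 at [0.386  0.3022 0.2421] ydeg -69.9 j7 -1.87 j1 -1.13
  -> [ 0.1235 -0.0991  0.185   0.0023] dist 0.243 rows 4
clock 20.35 at [0.386  0.3022 0.2421] ydeg -69.9 j7 -1.87 j1 -1.13
  -> [-0.0001 -0.0025  0.1851  0.0023] dist 0.185 rows 3
```

Emit:
{"op": "jog_arm", "data": {
  "moves": [
    [0,-0.001,0.06,0],
    [0,-0.001,0.12,0],
    [0,-0.001,0.17,0],
    [0,-0.001,0.185,0],
    [0,-0.001,0.185,0],
    [0,-0.001,0.185,0]
  ]
}}

```text
clock: 21.1
position: [0.3869, 0.3042, 0.0594]
ee_rot: [-3.092, -0.545, -0.004]
force: [-0.3, -0.4, 0.3]
width: 0.962
gripper_force: 0.0
```

Emit:
{"op": "jog_arm", "data": {
  "moves": [
    [0,0,0,0],
    [0,0,0,0],
    [0,0,0,0],
    [0,0,0,0],
    [0,0,0,0],
    [0,0,0,0]
  ],
  "hand": 0.04
}}

```text
clock: 21.85
position: [0.3859, 0.3036, 0.0579]
ee_rot: [-3.094, -0.545, -0.0]
force: [-1.5, 0.6, 3.1]
width: 0.565
gripper_force: 28.0
```

```bash
python3 - <<'E'
from h import *
t=cw(-.2,0); p=arm.observe()['position']
yd=-70+146; print(t,yd)
go((p[0],p[1],.19,-70),(*t,.19,yd))
print(arm.observe()['gripper_force'])
E
```

```text
(np.float64(0.43412848940008875), np.float64(-0.03153979012001246)) 76
clock 21.85 at [0.3859 0.3036 0.0579] ydeg -70.0 j7 -1.72 j1 -1.03
  -> [ 0.     -0.     -0.1321 -0.0002] dist 0.132 rows 3
  -> [-0.0692  0.3314 -0.1323 -2.5484] dist 0.363 rows 14
27.998540997505188
```

Emit:
{"op": "jog_arm", "data": {
  "moves": [
    [0,0,-0.05,0],
    [0,0,-0.1,0],
    [0,0,-0.133,-0.18],
    [-0.069,0.331,-0.133,-2.548],
    [-0.069,0.331,-0.133,-2.548],
    [-0.069,0.331,-0.133,-2.548],
    [-0.069,0.331,-0.133,-2.548],
    [-0.069,0.331,-0.133,-2.548],
    [-0.069,0.331,-0.133,-2.548],
    [-0.069,0.331,-0.133,-2.548],
    [-0.069,0.331,-0.133,-2.548],
    [-0.069,0.331,-0.133,-2.548],
    [-0.069,0.331,-0.133,-2.548],
    [-0.069,0.331,-0.133,-2.548],
    [-0.069,0.331,-0.133,-2.548],
    [-0.069,0.331,-0.133,-2.548],
    [-0.069,0.331,-0.133,-2.548],
    [-0.069,0.331,-0.133,-2.548],
    [-0.069,0.331,-0.133,-2.548],
    [-0.069,0.331,-0.133,-2.548]
  ]
}}

```text
clock: 24.35
position: [0.434, -0.0313, 0.1906]
ee_rot: [-0.385, -3.118, 0.0]
force: [0.1, -0.1, -3.2]
width: 0.559
gripper_force: 28.0
```

```bash
python3 - <<'E'
from h import *
t=cw(-.2,0)
go((*t,.058,76)); aim(lights(shot('top'))); aim(lights(shot('wrist')))
E
```

```text
clock 24.35 at [ 0.434  -0.0313  0.1906] ydeg 75.9 j7 1.34 j1 -0.26
  -> [-0.0002 -0.0002  0.1326 -0.0016] dist 0.133 rows 3
light [ 0.6245 -0.4477] console [-0.0473 -0.4314] z 0.095 yaw 144.4 want 99.0 off -308 mm
light [ 0.4849 -0.1441] console [-0.1594 -0.1166] z 0.094 yaw -79.6 want 59.8 off 93 mm
light [0.4674 0.4359] console [-0.1253  0.4626] z 0.094 yaw 116.0 want -78.9 off 120 mm
```

Emit:
{"op": "jog_arm", "data": {
  "moves": [
    [0,0,0.05,0],
    [0,0,0.1,0],
    [0,0,0.12,0],
    [0,0,0.129,0],
    [0,0,0.132,0],
    [0,0,0.132,0],
    [0,0,0.132,0]
  ]
}}

```text
clock: 25.32
position: [0.4347, -0.0313, 0.0595]
ee_rot: [0.383, 3.117, 0.001]
force: [-0.3, 0.2, -2.0]
width: 0.558
gripper_force: 28.0
```

Emit:
{"op": "jog_arm", "data": {
  "moves": [
    [0,0,0,0],
    [0,0,0,0],
    [0,0,0,0],
    [0,0,0,0],
    [0,0,-0.03,0],
    [0,0,-0.09,0],
    [0,0,-0.15,0],
    [0,0,-0.185,0],
    [0,0,-0.185,0]
  ],
  "hand": 0.078
}}

```text
clock: 26.45
position: [0.4357, -0.0312, 0.2462]
ee_rot: [0.383, 3.113, 0.002]
force: [0.2, -0.1, 0.0]
width: 0.851
gripper_force: 0.0
```

```bash
python3 - <<'E'
from h import *
print('wrist');aim(lights(shot('wrist')));print('top');aim(lights(shot('top')))
go((.4685,.437,.24,90))
E
```

```text
wrist
light [ 0.4353 -0.0323] console [-0.1989 -0.0009] z 0.094 yaw 5.6 want 5.5 off -0 mm
top
light [0.4685 0.4361] console [-0.1242  0.4628] z 0.094 yaw 120.6 want -79.1 off 156 mm
clock 26.55 at [ 0.4339 -0.0312  0.2434] ydeg 76.0 j7 1.32 j1 -0.29
  -> [ 0.0799  0.4627  0.0035 -0.2447] dist 0.470 rows 8
```

Emit:
{"op": "jog_arm", "data": {
  "moves": [
    [0.08,0.463,0,-0.245],
    [0.08,0.463,0,-0.245],
    [0.08,0.463,0,-0.245],
    [0.08,0.463,0,-0.245],
    [0.08,0.463,0,-0.245],
    [0.08,0.463,0,-0.245],
    [0.08,0.463,0,-0.245],
    [0.08,0.463,0,-0.245],
    [0.08,0.463,0,-0.245],
    [0.08,0.463,0,-0.245],
    [0.08,0.463,0,-0.245]
  ],
  "hand": 0.088
}}

```text
clock: 27.92
position: [0.4692, 0.4356, 0.2433]
ee_rot: [-0.003, -3.141, 0.002]
force: [0.2, -0.1, -0.1]
width: 0.96
gripper_force: 0.0
```

```bash
python3 - <<'E'
from h import *
L=lights(shot('wrist')); aim(L)
print(arm.observe()['joints'])
for l in L: go((l[0],l[1],.057,90))
E
```

```text
light [0.4683 0.4372] console [-0.1243  0.4639] z 0.094 yaw 121.4 want -79.1 off 163 mm
[-0.8372  0.4561  0.0076  1.5227 -0.0032  1.1633  0.74  ]
clock 27.975 at [0.4692 0.4358 0.2436] ydeg 89.9 j7 0.74 j1 -0.84
  -> [ 0.0009  0.0015  0.1866 -0.0016] dist 0.187 rows 3
```

Emit:
{"op": "jog_arm", "data": {
  "moves": [
    [0.001,0.001,0.06,0],
    [0.001,0.001,0.12,0],
    [0.001,0.001,0.17,0],
    [0.001,0.001,0.186,0],
    [0.001,0.001,0.186,0],
    [0.001,0.001,0.186,0]
  ]
}}

```text
clock: 28.72
position: [0.469, 0.4393, 0.0601]
ee_rot: [0.0, 3.139, 0.004]
force: [0.0, -0.3, -0.1]
width: 0.958
gripper_force: 0.0
```

Emit:
{"op": "jog_arm", "data": {
  "moves": [
    [0,0,0,0],
    [0,0,0,0],
    [0,0,0,0],
    [0,0,0,0],
    [0,0,0,0],
    [0,0,0,0]
  ],
  "hand": 0.04
}}

```text
clock: 29.48
position: [0.4678, 0.4383, 0.0578]
ee_rot: [-0.0, 3.142, 0.0]
force: [0.0, -0.6, 1.8]
width: 0.557
gripper_force: 28.0
```

```bash
python3 - <<'E'
from h import *
t=cw(-.16,.11); p=arm.observe()['position']
yd=-79; print(t,yd)
go((p[0],p[1],.19,90),(*t,.19,yd))
print(arm.observe()['gripper_force'])
E
```

```text
(np.float64(0.46419458910102973), np.float64(0.08157974686972716)) -79
clock 29.475 at [0.4678 0.4383 0.0578] ydeg 90.0 j7 0.73 j1 -0.83
  -> [-0.      0.     -0.1322  0.0002] dist 0.132 rows 3
  -> [ 0.0037 -0.3567 -0.1322  2.9498] dist 0.380 rows 16
27.99792230129242
```

Emit:
{"op": "jog_arm", "data": {
  "moves": [
    [0,0,-0.05,0],
    [0,0,-0.1,0],
    [0,0,-0.133,0.18],
    [0.004,-0.357,-0.133,2.95],
    [0.004,-0.357,-0.133,2.95],
    [0.004,-0.357,-0.133,2.95],
    [0.004,-0.357,-0.133,2.95],
    [0.004,-0.357,-0.133,2.95],
    [0.004,-0.357,-0.133,2.95],
    [0.004,-0.357,-0.133,2.95],
    [0.004,-0.357,-0.133,2.95],
    [0.004,-0.357,-0.133,2.95],
    [0.004,-0.357,-0.133,2.95],
    [0.004,-0.357,-0.133,2.95],
    [0.004,-0.357,-0.133,2.95],
    [0.004,-0.357,-0.133,2.95],
    [0.004,-0.357,-0.133,2.95],
    [0.004,-0.357,-0.133,2.95],
    [0.004,-0.357,-0.133,2.95],
    [0.004,-0.357,-0.133,2.95]
  ]
}}

```text
clock: 31.98
position: [0.4636, 0.0813, 0.1906]
ee_rot: [3.127, 0.306, -0.0]
force: [0.9, -0.6, -1.4]
width: 0.558
gripper_force: 28.0
```

```bash
python3 - <<'E'
from h import *
t=cw(-.16,.11)
go((*t,.058,-79)); aim(lights(shot('top'))); aim(lights(shot('wrist')))
E
```

```text
clock 31.975 at [0.4636 0.0813 0.1906] ydeg -78.8 j7 -1.40 j1 -0.87
  -> [ 0.0007 -0.0001  0.1326  0.0032] dist 0.133 rows 3
light [ 0.6231 -0.4551] console [-0.0494 -0.4386] z 0.095 yaw 143.9 want 98.7 off -312 mm
light [ 0.4845 -0.1396] console [-0.1595 -0.1121] z 0.094 yaw 57.5 want 58.8 off 3 mm
light [ 0.4351 -0.0327] console [-0.1992 -0.0013] z 0.094 yaw 9.4 want 5.7 off -8 mm
light [ 0.4856 -0.1352] console [-0.1579 -0.1078] z 0.094 yaw 57.5 want 58.2 off 2 mm
light [ 0.4515 -0.0271] console [-0.1823  0.0029] z 0.093 yaw -26.8 want 3.5 off 53 mm
```

Emit:
{"op": "jog_arm", "data": {
  "moves": [
    [0,0,0.05,0],
    [0,0,0.1,0],
    [0,0,0.12,0],
    [0,0,0.129,0],
    [0,0,0.132,0],
    [0,0,0.132,0],
    [0,0,0.132,0]
  ]
}}

```text
clock: 32.95
position: [0.4644, 0.0815, 0.0595]
ee_rot: [-3.127, -0.301, -0.002]
force: [-0.8, 0.3, -2.2]
width: 0.564
gripper_force: 28.0
```

Emit:
{"op": "jog_arm", "data": {
  "moves": [
    [0,0,0,0],
    [0,0,0,0],
    [0,0,0,0],
    [0,0,0,0],
    [0,0,-0.03,0],
    [0,0,-0.09,0],
    [0,0,-0.15,0],
    [0,0,-0.185,0],
    [0,0,-0.185,0]
  ],
  "hand": 0.078
}}

```text
clock: 34.08
position: [0.4653, 0.0816, 0.2461]
ee_rot: [-3.125, -0.301, -0.007]
force: [-0.4, -0.8, -0.4]
width: 0.85
gripper_force: 0.0
```

```bash
python3 - <<'E'
from h import *
print('wrist');aim(lights(shot('wrist')));print('top');aim(lights(shot('top')))
m=(.6402,-.0885); go((*m,.24,5.1),(*m,.083,5.1))
E
```

```text
wrist
light [0.4635 0.0812] console [-0.1607  0.1097] z 0.094 yaw -46.9 want -47.5 off -1 mm
light [ 0.4853 -0.1378] console [-0.1585 -0.1104] z 0.094 yaw 56.2 want 58.7 off 6 mm
light [ 0.4359 -0.0312] console [-0.1982  0.0001] z 0.094 yaw 2.2 want 5.0 off 6 mm
top
light [ 0.4849 -0.1392] console [-0.159  -0.1117] z 0.094 yaw 58.9 want 58.8 off -0 mm
light [ 0.4344 -0.0326] console [-0.1998 -0.0011] z 0.094 yaw 8.1 want 5.6 off -5 mm
clock 34.175 at [0.4635 0.0815 0.2434] ydeg -79.0 j7 -1.46 j1 -0.94
  -> [ 0.141   0.2006  0.0033 -1.4676] dist 0.245 rows 8
  -> [ 0.141   0.2007  0.1603 -1.4676] dist 0.293 rows 8
```

Emit:
{"op": "jog_arm", "data": {
  "moves": [
    [0.141,0.2,0,-1.468],
    [0.141,0.2,0,-1.468],
    [0.141,0.2,0,-1.468],
    [0.141,0.2,0,-1.468],
    [0.141,0.2,0,-1.468],
    [0.141,0.2,0,-1.468],
    [0.141,0.2,0,-1.468],
    [0.141,0.2,0,-1.468],
    [0.141,0.2,0,-1.468],
    [0.141,0.2,0,-1.468],
    [0.141,0.2,0,-1.468]
  ],
  "hand": 0.06,
  "newtons": 15
}}

```text
clock: 35.55
position: [0.6402, -0.0882, 0.2432]
ee_rot: [-2.123, -2.315, 0.001]
force: [-0.2, -1.2, -0.5]
width: 0.655
gripper_force: 0.0
```

```bash
python3 - <<'E'
from h import *
for n in('wrist','top','scene'): print(n);aim(lights(shot(n)))
im=load('wrist'); P=cloud(im); Z=P[...,2]
m=(Z>.092)&(Z<.104)&(im['z_map']>0)&(abs(P[...,0]-C[0])<.06)
k,l,st,ce=cv2.connectedComponentsWithStats(m.astype(np.uint8))
for i in range(1,k):
    if st[i,4]>40:
        q=P[l==i]; e=(q.min(0)+q.max(0))/2; print(st[i],e,wc(*e[:2]))
m=(.6406,-.0890); go((*m,.083,5.1))
E
```

```text
wrist
light [0.4664 0.0657] console [-0.1592  0.094 ] z 0.094 yaw -20.4 want -43.7 off -49 mm
light [ 0.4352 -0.0318] console [-0.1989 -0.0003] z 0.094 yaw 3.2 want 5.3 off 4 mm
light [ 0.4847 -0.1388] console [-0.1592 -0.1114] z 0.094 yaw 55.6 want 58.7 off 7 mm
top
light [0.4639 0.0802] console [-0.1604  0.1086] z 0.094 yaw -46.7 want -47.4 off -2 mm
scene
light [ 0.4824 -0.1355] console [-0.1611 -0.1079] z 0.094 yaw 43.6 want 57.1 off 32 mm
light [ 0.4378 -0.03  ] console [-0.1962  0.0012] z 0.094 yaw -5.9 want 4.5 off 22 mm
light [0.4648 0.0807] console [-0.1594  0.1091] z 0.094 yaw -55.2 want -47.8 off 17 mm
[243 102  29  20 548] [ 0.6341 -0.0183  0.0976] (np.float64(0.0003777189558875882), np.float64(-0.004632064628301048))
[244 172  27  20 479] [ 0.6404 -0.0904  0.0967] (np.float64(0.0002407753683486653), np.float64(-0.07698715625145731))
clock 35.7 at [ 0.6403 -0.0881  0.2436] ydeg 5.0 j7 0.33 j1 -0.23
  -> [-0.001   0.0002  0.1606 -0.0011] dist 0.161 rows 3
```

Emit:
{"op": "jog_arm", "data": {
  "moves": [
    [-0.001,0,0.06,0],
    [-0.001,0,0.12,0],
    [-0.001,0,0.155,0],
    [-0.001,0,0.161,0],
    [-0.001,0,0.161,0],
    [-0.001,0,0.161,0]
  ]
}}

```text
clock: 36.45
position: [0.6418, -0.0894, 0.0848]
ee_rot: [2.119, 2.316, 0.003]
force: [0.2, -1.0, 0.4]
width: 0.652
gripper_force: 0.0
```

Emit:
{"op": "jog_arm", "data": {
  "moves": [
    [0,0,0,0],
    [0,0,0,0],
    [0,0,0,0],
    [0,0,0,0],
    [0,0,0,0],
    [0,0,0,0]
  ],
  "hand": 0.015
}}

```text
clock: 37.2
position: [0.6409, -0.0891, 0.083]
ee_rot: [2.12, 2.318, 0.001]
force: [3.1, 0.1, 1.9]
width: 0.307
gripper_force: 15.0
```

Emit:
{"op": "jog_arm", "data": {
  "moves": [
    [-0.012,0,0,0],
    [-0.024,0,0,0],
    [-0.036,0,0,0],
    [-0.043,0,0,0],
    [-0.046,0,0,0],
    [-0.048,0,0,0],
    [-0.048,0,0,0],
    [-0.048,0,0,0]
  ]
}}

```text
clock: 38.2
position: [0.6449, -0.1343, 0.0829]
ee_rot: [-2.117, -2.318, -0.004]
force: [2.5, 9.0, 5.7]
width: 0.303
gripper_force: 15.0
```

Emit:
{"op": "jog_arm", "data": {
  "moves": [
    [0.003,0,0,0],
    [0.003,0,0,0],
    [0.003,0,0,0],
    [0.003,0,0,0],
    [0.003,0,-0.05,0],
    [0.003,0,-0.1,0],
    [0.003,0,-0.16,0],
    [0.003,0,-0.16,0],
    [0.003,0,-0.16,0]
  ],
  "hand": 0.06
}}

```text
clock: 39.33
position: [0.6442, -0.134, 0.2425]
ee_rot: [-2.12, -2.318, -0.0]
force: [-0.0, 0.0, 0.2]
width: 0.656
gripper_force: 0.0
```

```bash
python3 - <<'E'
from h import *
for n in('wrist','top','scene'): print(n);aim(lights(shot(n)))
im=load('wrist'); P=cloud(im); Z=P[...,2]
m=(Z>.092)&(Z<.104)&(im['z_map']>0)&(abs(P[...,0]-C[0])<.06)
k,l,st,ce=cv2.connectedComponentsWithStats(m.astype(np.uint8))
for i in range(1,k):
    if st[i,4]>40:
        q=P[l==i]; e=(q.min(0)+q.max(0))/2; print(st[i],e,wc(*e[:2]))
# orange bars + corks
for n in('top','wrist'):
    im=load(n); hsv=cv2.cvtColor(im['color'],cv2.COLOR_RGB2HSV)
    m=cv2.inRange(hsv,(5,100,60),(17,255,255)); k,l,st,ce=cv2.connectedComponentsWithStats(m)
    for i in range(1,k):
        p=pt(im,*ce[i],.046)
        if st[i,4]>3 and abs(wc(*p[:2])[0])<.07 and abs(p[1])<.2: print(n,'bar',st[i,4],p,wc(*p[:2]))
m=(.6339,-.0183); go((*m,.24,5.1),(*m,.083,5.1))
E
```

```text
wrist
light [ 0.4354 -0.0321] console [-0.1988 -0.0007] z 0.094 yaw 4.7 want 5.4 off 1 mm
light [ 0.4847 -0.1387] console [-0.1592 -0.1112] z 0.094 yaw 55.1 want 58.6 off 9 mm
top
light [0.463  0.0797] console [-0.1613  0.1082] z 0.094 yaw -40.3 want -47.0 off -16 mm
light [ 0.4354 -0.0316] console [-0.1987 -0.0002] z 0.094 yaw 0.6 want 5.2 off 10 mm
scene
light [ 0.4897 -0.1401] console [-0.1543 -0.1131] z 0.094 yaw 78.4 want 60.7 off -42 mm
light [ 0.4366 -0.0281] console [-0.1973  0.0032] z 0.094 yaw -17.9 want 3.6 off 44 mm
light [0.4642 0.0829] console [-0.1598  0.1113] z 0.094 yaw -63.1 want -48.2 off 36 mm
[243  50  30  24 665] [ 0.6342 -0.0184  0.0965] (np.float64(0.0004917842600540955), np.float64(-0.004730118866776711))
[244 172  27  19 478] [ 0.6444 -0.135   0.0967] (np.float64(0.00024424279430005323), np.float64(-0.12174314609691926))
top bar 13 [0.6607 0.0776 0.046 ] (np.float64(0.03536582643421538), np.float64(0.08855139191642701))
top bar 14 [0.592  0.0715 0.046 ] (np.float64(-0.03363147862986272), np.float64(0.0885946858015634))
clock 39.475 at [ 0.6436 -0.1338  0.2411] ydeg 5.1 j7 0.40 j1 -0.15
  -> [ 0.1159  0.0006  0.0012 -0.0001] dist 0.116 rows 2
  -> [ 0.1158  0.001   0.1582 -0.0001] dist 0.196 rows 4
```

The switch is at run. The dimmer is nearby, so I'll set it now: slide +0.093 and then check it against the bars in the wrist view.

Emit:
{"op": "jog_arm", "data": {
  "moves": [
    [0.06,0,0,0],
    [0.116,0.001,0,0],
    [0.116,0.001,0.06,0],
    [0.116,0.001,0.12,0],
    [0.116,0.001,0.155,0],
    [0.116,0.001,0.158,0],
    [0.116,0.001,0.158,0],
    [0.116,0.001,0.158,0]
  ]
}}

```text
clock: 40.48
position: [0.6363, -0.0185, 0.0865]
ee_rot: [2.119, 2.316, 0.003]
force: [0.5, -0.4, -0.3]
width: 0.653
gripper_force: 0.0
```

Emit:
{"op": "jog_arm", "data": {
  "moves": [
    [0,0,0,0],
    [0,0,0,0],
    [0,0,0,0],
    [0,0,0,0],
    [0,0,0,0],
    [0,0,0,0]
  ],
  "hand": 0.015
}}

```text
clock: 41.22
position: [0.6348, -0.0184, 0.0849]
ee_rot: [-2.12, -2.318, 0.0]
force: [-3.4, 0.5, 5.9]
width: 0.304
gripper_force: 15.0
```

Emit:
{"op": "jog_arm", "data": {
  "moves": [
    [0.015,0,0,0],
    [0.03,0,0,0],
    [0.045,0,0,0],
    [0.06,0,0,0],
    [0.075,0,0,0],
    [0.085,0,0,0],
    [0.093,0,0,0],
    [0.093,0,0,0],
    [0.093,0,0,0]
  ]
}}

```text
clock: 42.35
position: [0.6264, 0.0766, 0.0849]
ee_rot: [-2.118, -2.319, -0.001]
force: [-3.5, 2.3, 6.4]
width: 0.304
gripper_force: 15.0
```

Emit:
{"op": "jog_arm", "data": {
  "moves": [
    [0,0,0,0],
    [0,0,0,0],
    [0,0,0,0],
    [0,0,0,0],
    [0,0,-0.05,0],
    [0,0,-0.1,0],
    [0,0,-0.16,0],
    [0,0,-0.16,0],
    [0,0,-0.16,0]
  ],
  "hand": 0.06
}}

```text
clock: 43.48
position: [0.6265, 0.0743, 0.2443]
ee_rot: [-2.12, -2.318, -0.0]
force: [0.2, 1.1, -0.5]
width: 0.651
gripper_force: 0.0
```

```bash
python3 - <<'E'
from h import *
im=shot('wrist','w3.png'); P=cloud(im); Z=P[...,2]
m=(Z>.092)&(Z<.104)&(im['z_map']>0)&(abs(P[...,0]-C[0])<.06)
k,l,st,ce=cv2.connectedComponentsWithStats(m.astype(np.uint8))
for i in range(1,k):
    if st[i,4]>40:
        q=P[l==i]; e=(q.min(0)+q.max(0))/2; print(st[i],e,wc(*e[:2]))
hsv=cv2.cvtColor(im['color'],cv2.COLOR_RGB2HSV)
m=cv2.inRange(hsv,(5,100,60),(17,255,255)); k,l,st,ce=cv2.connectedComponentsWithStats(m)
for i in range(1,k):
    p=pt(im,*ce[i],.046)
    if st[i,4]>20: print('bar',st[i],p,wc(*p[:2]))
for n in('wrist','top'): print(n);aim(lights(shot(n)))
p=arm.observe()['position']; go((.4635,.0812,.24,-60),(.4635,.0812,.24,60))
E
```

```text
[244 168  26  19 476] [0.6258 0.0772 0.0969] (np.float64(0.0005896458277646534), np.float64(0.091321162932811))
bar [ 155    0   74   29 1546] [0.5421 0.2398 0.046 ] (np.float64(-0.06834909259985522), np.float64(0.26071004512938345))
bar [ 448   56   64  175 6768] [0.9067 0.113  0.046 ] (np.float64(0.2835638545058407), np.float64(0.10192869448757916))
bar [219 168  21   4  82] [0.5921 0.0717 0.046 ] (np.float64(-0.03343063125678254), np.float64(0.08877416877946791))
bar [275 168  20   4  80] [0.6603 0.0778 0.046 ] (np.float64(0.03496171989263395), np.float64(0.08884984533955706))
wrist
light [0.4636 0.0808] console [-0.1607  0.1092] z 0.094 yaw -45.3 want -47.5 off -5 mm
top
light [ 0.4843 -0.1395] console [-0.1597 -0.112 ] z 0.094 yaw 57.1 want 58.7 off 4 mm
light [ 0.4351 -0.0324] console [-0.1991 -0.0009] z 0.094 yaw 8.5 want 5.5 off -6 mm
clock 43.625 at [0.626  0.0742 0.2431] ydeg 5.1 j7 0.07 j1 -0.49
  -> [ 0.0214 -0.1612  0.0035  1.1361] dist 0.163 rows 7
  -> [ 0.0214 -0.1612  0.0035 -0.9583] dist 0.163 rows 6
```

View pics/w3.png

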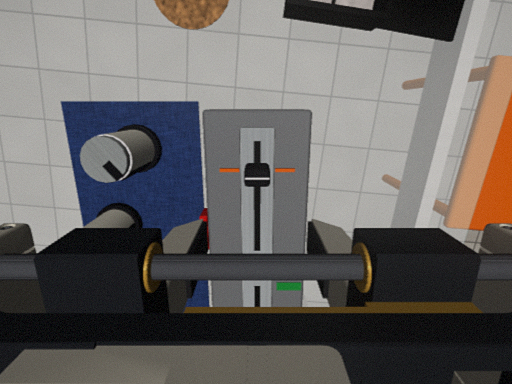

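The wrist view shows the black grip at (257,175) with its white line near row 178. The orange bars are at row 170 but lower down, so I'll measure the line at its own height.

```bash
python3 - <<'E'
from h import *
im=load('wrist'); g=im['color'].mean(2)
for v in range(160,192): print(v,g[v,250:264].mean().round(),pt(im,257,v)[2].round(4),np.round(wc(*pt(im,257,v,.1)[:2])[1],4))
M=R.from_rotvec(np.ravel(im['rvec'])).as_matrix(); print(wc(*(-M.T@np.ravel(im['tvec']))[:2]))
im=load('top'); g=im['color']
P=cloud(im);m=(P[...,2]>.09)&(P[...,2]<.104)&(abs(P[...,0]-.626)<.05)&(abs(P[...,1]-.07)<.05); print(m.sum(), wc(*((P[m].min(0)+P[m].max(0))/2)[:2]) if m.any() else 0)
E
```

```text
160 90.0 0.0581 0.1105
161 92.0 0.0589 0.1094
162 87.0 0.0597 0.1084
163 35.0 0.0647 0.1074
164 18.0 0.0709 0.1063
165 23.0 0.0766 0.1053
166 22.0 0.0821 0.1042
167 23.0 0.0886 0.1032
168 22.0 0.0924 0.1021
169 25.0 0.0971 0.1011
170 28.0 0.0963 0.1
171 27.0 0.098 0.099
172 27.0 0.0982 0.0979
173 31.0 0.0997 0.0968
174 28.0 0.0982 0.0958
175 26.0 0.0997 0.0947
176 24.0 0.099 0.0936
177 81.0 0.0995 0.0926
178 195.0 0.0983 0.0915
179 197.0 0.1 0.0904
180 48.0 0.0997 0.0893
181 17.0 0.0981 0.0882
182 25.0 0.0992 0.0872
183 27.0 0.0991 0.0861
184 26.0 0.1 0.085
185 21.0 0.0994 0.0839
186 35.0 0.098 0.0828
187 76.0 0.0581 0.0817
188 93.0 0.0597 0.0806
189 92.0 0.0604 0.0795
190 91.0 0.0589 0.0784
191 90.0 0.059 0.0773
(np.float64(0.0010126699752902677), np.float64(0.1624318456646191))
0 0
```

Emit:
{"op": "jog_arm", "data": {
  "moves": [
    [0.003,0,0.06,0],
    [0.003,0,0.12,0],
    [0.003,0,0.155,0],
    [0.003,0,0.16,0],
    [0.003,0,0.16,0],
    [0.003,0,0.16,0],
    [0.003,0,0.16,0]
  ]
}}

```text
clock: 44.5
position: [0.6275, 0.0774, 0.0862]
ee_rot: [2.12, 2.317, 0.003]
force: [-0.1, 1.2, -0.4]
width: 0.656
gripper_force: 0.0
```

Emit:
{"op": "jog_arm", "data": {
  "moves": [
    [0,0,0,0],
    [0,0,0,0],
    [0,0,0,0],
    [0,0,0,0],
    [0,0,0,0],
    [0,0,0,0],
    [0,0,0,0],
    [0,0,0,0]
  ],
  "hand": 0.015
}}

```text
clock: 45.5
position: [0.6263, 0.0772, 0.0847]
ee_rot: [-2.12, -2.318, 0.001]
force: [-4.2, -0.1, 4.0]
width: 0.301
gripper_force: 15.0
```

Emit:
{"op": "jog_arm", "data": {
  "moves": [
    [-0.001,0,0,0],
    [-0.002,0,0,0],
    [-0.002,0,0,0],
    [-0.002,0,0,0],
    [-0.002,0,0,0],
    [-0.002,0,0,0]
  ]
}}

```text
clock: 46.25
position: [0.6265, 0.0754, 0.0847]
ee_rot: [-2.12, -2.318, 0.0]
force: [-4.4, 1.4, 4.3]
width: 0.308
gripper_force: 15.0
```

Moved −1.8 mm. I'll release, lift, look again, and plan for light A (to the left coaster).

Emit:
{"op": "jog_arm", "data": {
  "moves": [
    [0,0,0,0],
    [0,0,0,0],
    [0,0,0,0],
    [0,0,0,0],
    [0,0,-0.05,0],
    [0,0,-0.1,0],
    [0,0,-0.16,0],
    [0,0,-0.16,0],
    [0,0,-0.16,0]
  ],
  "hand": 0.08
}}

```text
clock: 47.38
position: [0.6265, 0.0754, 0.2444]
ee_rot: [-2.12, -2.318, -0.0]
force: [-1.2, -0.1, -0.2]
width: 0.872
gripper_force: 0.0
```

```bash
python3 - <<'E'
from h import *
im=shot('wrist'); g=im['color'].mean(2)
r=g[172:186,250:264].mean(1); w=np.clip(r-60,0,None); v=172+(w*np.arange(14)).sum()/w.sum(); print('line',v,wc(*pt(im,257,v,.1)[:2]))
hsv=cv2.cvtColor(im['color'],cv2.COLOR_RGB2HSV)
m=cv2.inRange(hsv,(5,100,60),(17,255,255)); k,l,st,ce=cv2.connectedComponentsWithStats(m)
for i in range(1,k):
    p=pt(im,*ce[i],.046)
    if 20<st[i,4]<300: print('bar',st[i],wc(*p[:2]))
for n in('wrist','top'): print(n);aim(lights(shot(n)))
go((.4636,.081,.24,-60))
E
```

```text
line 180.88249258160238 (np.float64(0.0011378694290989826), np.float64(0.08917775168956119))
bar [219 169  21   4  82] (np.float64(-0.0337288725194067), np.float64(0.08855782093041094))
bar [275 169  20   4  80] (np.float64(0.03503528311481367), np.float64(0.08862559367519994))
wrist
light [0.4638 0.0806] console [-0.1605  0.1091] z 0.094 yaw -45.5 want -47.5 off -5 mm
top
light [ 0.4849 -0.1395] console [-0.159 -0.112] z 0.094 yaw 59.4 want 58.9 off -1 mm
light [ 0.4348 -0.0324] console [-0.1994 -0.0009] z 0.094 yaw 7.0 want 5.5 off -3 mm
clock 47.525 at [0.6259 0.0753 0.2431] ydeg 5.1 j7 0.07 j1 -0.49
  -> [ 0.0201 -0.1611  0.0035  1.1362] dist 0.162 rows 7
```

Only 0.6 mm off. Next, light A goes to the left coaster (0.528,0.2815).

Emit:
{"op": "jog_arm", "data": {
  "moves": [
    [0.005,-0.06,0,0],
    [0.012,-0.12,0,0],
    [0.02,-0.161,0,0],
    [0.02,-0.161,0,0],
    [0.02,-0.161,0.06,0],
    [0.02,-0.161,0.12,0],
    [0.02,-0.161,0.17,0],
    [0.02,-0.161,0.186,0],
    [0.02,-0.161,0.186,0],
    [0.02,-0.161,0.186,0]
  ],
  "hand": 0.085,
  "newtons": 28
}}

```text
clock: 48.78
position: [0.4656, 0.0807, 0.0591]
ee_rot: [2.12, 2.317, 0.001]
force: [0.7, -0.6, -0.2]
width: 0.927
gripper_force: 0.0
```

Emit:
{"op": "jog_arm", "data": {
  "moves": [
    [0,0,0,0],
    [0,0,0,0],
    [0,0,0,0],
    [0,0,0,0],
    [0,0,0,0],
    [0,0,0,0]
  ],
  "hand": 0.04
}}

```text
clock: 49.52
position: [0.4645, 0.0809, 0.0589]
ee_rot: [-2.12, -2.318, -0.0]
force: [-2.8, 0.6, 5.5]
width: 0.564
gripper_force: 28.0
```

```bash
python3 - <<'E'
from h import *
go((.5284,.2815,.19,5.1)); print(arm.observe()['gripper_force'],arm.observe()['width'])
E
```

```text
clock 49.525 at [0.4645 0.0809 0.0589] ydeg 5.1 j7 0.08 j1 -0.55
  -> [ 0.1941  0.0814 -0.131  -0.    ] dist 0.248 rows 4
28.000939786434174 0.5640286538685828
```

Emit:
{"op": "jog_arm", "data": {
  "moves": [
    [0,0,-0.05,0],
    [0,0,-0.1,0],
    [0,0,-0.13,0],
    [0.05,0.021,-0.131,0],
    [0.1,0.042,-0.131,0],
    [0.15,0.063,-0.131,0],
    [0.194,0.081,-0.131,0],
    [0.194,0.081,-0.131,0],
    [0.194,0.081,-0.131,0],
    [0.194,0.081,-0.08,0],
    [0.194,0.081,-0.03,0],
    [0.194,0.081,-0.008,0],
    [0.194,0.081,-0.002,0],
    [0.194,0.081,0,0],
    [0.194,0.081,0,0],
    [0.194,0.081,0,0]
  ]
}}

```text
clock: 51.52
position: [0.5286, 0.2816, 0.0598]
ee_rot: [2.12, 2.318, 0.003]
force: [-0.7, 0.2, -1.9]
width: 0.561
gripper_force: 28.0
```

Emit:
{"op": "jog_arm", "data": {
  "moves": [
    [0,0,0,0],
    [0,0,0,0],
    [0,0,0,0],
    [0,0,0,0],
    [0,0,-0.03,0],
    [0,0,-0.09,0],
    [0,0,-0.15,0],
    [0,0,-0.185,0],
    [0,0,-0.185,0]
  ],
  "hand": 0.078
}}

```text
clock: 52.65
position: [0.5296, 0.2819, 0.2469]
ee_rot: [2.12, 2.317, 0.009]
force: [0.1, 0.4, 0.0]
width: 0.85
gripper_force: 0.0
```

```bash
python3 - <<'E'
from h import *
for n in('wrist','top','scene'): print(n);aim(lights(shot(n)))
go((.4848,-.139,.24,5.1))
E
```

```text
wrist
light [0.5279 0.2815] console [-0.0788  0.3034] z 0.094 yaw -44.2 want -84.6 off -197 mm
top
light [ 0.6255 -0.4478] console [-0.0464 -0.4316] z 0.096 yaw 144.4 want 99.2 off -307 mm
light [0.5291 0.2769] console [-0.0779  0.2988] z 0.094 yaw -33.7 want -84.7 off -232 mm
light [ 0.4848 -0.1394] console [-0.1591 -0.1119] z 0.094 yaw 58.3 want 58.8 off 1 mm
light [ 0.4341 -0.0321] console [-0.2001 -0.0005] z 0.094 yaw 4.9 want 5.3 off 1 mm
scene
light [ 0.486  -0.1378] console [-0.1577 -0.1104] z 0.094 yaw 63.5 want 58.9 off -11 mm
light [ 0.436  -0.0286] console [-0.1979  0.0028] z 0.094 yaw -11.9 want 3.8 off 33 mm
light [0.5285 0.2837] console [-0.078   0.3056] z 0.094 yaw -55.3 want -84.7 off -150 mm
clock 52.8 at [0.5274 0.2811 0.2426] ydeg 5.1 j7 -0.33 j1 -0.86
  -> [-0.4146 -0.0798  0.003   0.    ] dist 0.422 rows 7
```

Light A is on its coaster. Light C is next.

Emit:
{"op": "jog_arm", "data": {
  "moves": [
    [-0.415,-0.08,0,0],
    [-0.415,-0.08,0,0],
    [-0.415,-0.08,0,0],
    [-0.415,-0.08,0,0],
    [-0.415,-0.08,0,0],
    [-0.415,-0.08,0,0],
    [-0.415,-0.08,0,0],
    [-0.415,-0.08,0,0],
    [-0.415,-0.08,0,0],
    [-0.415,-0.08,0,0]
  ],
  "hand": 0.085
}}

```text
clock: 54.05
position: [0.4853, -0.1375, 0.2431]
ee_rot: [-2.117, -2.32, 0.001]
force: [0.7, 0.3, 0.4]
width: 0.929
gripper_force: 0.0
```

```bash
python3 - <<'E'
from h import *
for n in('wrist',): print(n);aim(lights(shot(n)))
go((.4848,-.139,.057,5.1))
im=load('wrist');hsv=cv2.cvtColor(im['color'],cv2.COLOR_RGB2HSV)
m=cv2.inRange(hsv,(8,70,60),(18,255,255)); k,l,st,ce=cv2.connectedComponentsWithStats(m)
for i in range(1,k):
    if st[i,4]>300: print('cork',st[i],pt(im,*ce[i],.001))
E
```

```text
wrist
light [ 0.4345 -0.0322] console [-0.1997 -0.0007] z 0.094 yaw 5.0 want 5.4 off 1 mm
light [ 0.4841 -0.1389] console [-0.1597 -0.1114] z 0.094 yaw 54.7 want 58.5 off 9 mm
clock 54.1 at [ 0.4854 -0.1377  0.2432] ydeg 5.2 j7 0.44 j1 -0.29
  -> [-0.0013 -0.0005  0.1862  0.0023] dist 0.186 rows 3
cork [187 238  36  16 442] [ 0.4139 -0.2717  0.001 ]
cork [172 280  51  14 513] [ 0.4098 -0.339   0.001 ]
```

Emit:
{"op": "jog_arm", "data": {
  "moves": [
    [-0.001,-0.001,0.06,0],
    [-0.001,-0.001,0.12,0],
    [-0.001,-0.001,0.17,0],
    [-0.001,-0.001,0.184,0],
    [-0.001,-0.001,0.184,0],
    [-0.001,-0.001,0.184,0]
  ]
}}

```text
clock: 54.85
position: [0.4857, -0.1404, 0.0614]
ee_rot: [2.119, 2.317, 0.003]
force: [0.2, -0.8, 0.0]
width: 0.922
gripper_force: 0.0
```

Emit:
{"op": "jog_arm", "data": {
  "moves": [
    [0,0,0,0],
    [0,0,0,0],
    [0,0,0,0],
    [0,0,0,0],
    [0,0,0,0],
    [0,0,0,0]
  ],
  "hand": 0.04
}}

```text
clock: 55.6
position: [0.4846, -0.1403, 0.0599]
ee_rot: [2.12, 2.318, 0.001]
force: [0.4, 0.8, 4.3]
width: 0.559
gripper_force: 28.0
```

```bash
python3 - <<'E'
from h import *
go((.4992,-.413,.19,5.1)); print(arm.observe()['gripper_force'],arm.observe()['width'])
E
```

```text
clock 55.6 at [ 0.4846 -0.1403  0.0599] ydeg 5.1 j7 0.63 j1 -0.16
  -> [-0.2729 -0.0097 -0.1301 -0.0001] dist 0.303 rows 5
27.99708992242813 0.5586623546855336
```

Emit:
{"op": "jog_arm", "data": {
  "moves": [
    [0,0,-0.05,0],
    [0,0,-0.1,0],
    [0,0,-0.13,0],
    [-0.06,-0.002,-0.13,0],
    [-0.12,-0.004,-0.13,0],
    [-0.18,-0.007,-0.13,0],
    [-0.23,-0.009,-0.13,0],
    [-0.273,-0.01,-0.13,0],
    [-0.273,-0.01,-0.13,0],
    [-0.273,-0.01,-0.13,0],
    [-0.273,-0.01,-0.08,0],
    [-0.273,-0.01,-0.03,0],
    [-0.273,-0.01,-0.008,0],
    [-0.273,-0.01,-0.002,0],
    [-0.273,-0.01,0,0],
    [-0.273,-0.01,0,0],
    [-0.273,-0.01,0,0]
  ]
}}

```text
clock: 57.72
position: [0.4992, -0.4134, 0.0607]
ee_rot: [2.119, 2.317, 0.001]
force: [0.7, -0.9, -2.5]
width: 0.563
gripper_force: 28.0
```

Emit:
{"op": "jog_arm", "data": {
  "moves": [
    [0,0,0,0],
    [0,0,0,0],
    [0,0,0,0],
    [0,0,0,0],
    [0,0,-0.03,0],
    [0,0,-0.09,0],
    [0,0,-0.15,0],
    [0,0,-0.185,0],
    [0,0,-0.185,0]
  ],
  "hand": 0.078
}}

```text
clock: 58.85
position: [0.4996, -0.4144, 0.248]
ee_rot: [2.117, 2.314, 0.001]
force: [1.1, -0.2, -0.3]
width: 0.849
gripper_force: 0.0
```

```bash
python3 - <<'E'
from h import *
for n in('wrist','top','scene'): print(n);aim(lights(shot(n)))
go((.4348,-.032,.24,5.1))
E
```

```text
wrist
light [ 0.4987 -0.4123] console [-0.1695 -0.385 ] z 0.094 yaw 56.6 want 81.6 off 167 mm
light [ 0.6231 -0.4451] console [-0.0485 -0.4287] z 0.096 yaw 144.5 want 98.9 off -307 mm
top
light [0.522  0.3273] console [-0.0806  0.3496] z 0.094 yaw -45.0 want -84.3 off -222 mm
light [ 0.4976 -0.4117] console [-0.1706 -0.3843] z 0.095 yaw 51.0 want 81.4 off 201 mm
light [ 0.4344 -0.0326] console [-0.1998 -0.0011] z 0.094 yaw 8.1 want 5.6 off -5 mm
scene
light [ 0.5    -0.4099] console [-0.168  -0.3827] z 0.094 yaw 60.8 want 81.7 off 140 mm
light [ 0.4358 -0.029 ] console [-0.1981  0.0024] z 0.094 yaw -12.0 want 4.0 off 33 mm
light [0.5238 0.3287] console [-0.0787  0.3508] z 0.094 yaw -59.0 want -84.6 off -152 mm
clock 59.0 at [ 0.4983 -0.4125  0.2435] ydeg 5.1 j7 0.97 j1 0.22
  -> [ 0.3846 -0.0294  0.0041  0.    ] dist 0.386 rows 7
```

Light A has been knocked to (0.523,0.328), so I'll put it back after light B.

Emit:
{"op": "jog_arm", "data": {
  "moves": [
    [0.385,-0.029,0.003,0],
    [0.385,-0.029,0.003,0],
    [0.385,-0.029,0.003,0],
    [0.385,-0.029,0.003,0],
    [0.385,-0.029,0.003,0],
    [0.385,-0.029,0.003,0],
    [0.385,-0.029,0.003,0],
    [0.385,-0.029,0.003,0],
    [0.385,-0.029,0.003,0],
    [0.385,-0.029,0.003,0]
  ],
  "hand": 0.085
}}

```text
clock: 60.25
position: [0.4356, -0.0337, 0.2416]
ee_rot: [2.124, 2.315, -0.001]
force: [-0.6, -0.8, -1.1]
width: 0.925
gripper_force: 0.0
```

Emit:
{"op": "jog_arm", "data": {
  "moves": [
    [0,0,0.06,0],
    [0,0,0.12,0],
    [0,0,0.17,0],
    [0,0,0.183,0],
    [0,0,0.183,0],
    [0,0,0.183,0]
  ]
}}

```text
clock: 61.0
position: [0.4369, -0.0323, 0.0603]
ee_rot: [2.12, 2.316, 0.004]
force: [-0.5, -0.1, -0.6]
width: 0.93
gripper_force: 0.0
```

Emit:
{"op": "jog_arm", "data": {
  "moves": [
    [0,0,0,0],
    [0,0,0,0],
    [0,0,0,0],
    [0,0,0,0],
    [0,0,0,0],
    [0,0,0,0]
  ],
  "hand": 0.04
}}

```text
clock: 61.75
position: [0.4355, -0.0321, 0.0588]
ee_rot: [-2.12, -2.318, -0.0]
force: [-1.1, 0.6, 6.3]
width: 0.563
gripper_force: 28.0
```

```bash
python3 - <<'E'
from h import *
go((.406,-.3055,.19,5.1)); print(arm.observe()['gripper_force'],arm.observe()['width'])
E
```

```text
clock 61.75 at [ 0.4355 -0.0321  0.0588] ydeg 5.1 j7 0.38 j1 -0.37
  -> [-0.2697 -0.0537 -0.1312 -0.0001] dist 0.305 rows 5
27.999384105205536 0.5630640069833303
```

Emit:
{"op": "jog_arm", "data": {
  "moves": [
    [0,0,-0.05,0],
    [0,0,-0.1,0],
    [0,0,-0.13,0],
    [-0.06,-0.012,-0.13,0],
    [-0.12,-0.024,-0.13,0],
    [-0.18,-0.036,-0.13,0],
    [-0.23,-0.046,-0.13,0],
    [-0.27,-0.054,-0.13,0],
    [-0.27,-0.054,-0.13,0],
    [-0.27,-0.054,-0.13,0],
    [-0.27,-0.054,-0.08,0],
    [-0.27,-0.054,-0.03,0],
    [-0.27,-0.054,-0.008,0],
    [-0.27,-0.054,-0.002,0],
    [-0.27,-0.054,0,0],
    [-0.27,-0.054,0,0],
    [-0.27,-0.054,0,0]
  ]
}}

```text
clock: 63.88
position: [0.4063, -0.3061, 0.0596]
ee_rot: [2.119, 2.317, 0.001]
force: [0.2, -0.0, -2.4]
width: 0.562
gripper_force: 28.0
```

Emit:
{"op": "jog_arm", "data": {
  "moves": [
    [0,0,0,0],
    [0,0,0,0],
    [0,0,0,0],
    [0,0,0,0],
    [0,0,-0.03,0],
    [0,0,-0.09,0],
    [0,0,-0.15,0],
    [0,0,-0.185,0],
    [0,0,-0.185,0]
  ],
  "hand": 0.078
}}

```text
clock: 65.0
position: [0.407, -0.3069, 0.2463]
ee_rot: [2.117, 2.314, 0.003]
force: [-0.4, -0.6, -0.9]
width: 0.849
gripper_force: 0.0
```

```bash
python3 - <<'E'
from h import *
for n in('wrist','top','scene'): print(n);aim(lights(shot(n)))
go((.523,.328,.24,5.1))
E
```

```text
wrist
light [ 0.4058 -0.3057] console [-0.2526 -0.2706] z 0.094 yaw 4.0 want 62.1 off 274 mm
top
light [0.5225 0.3275] console [-0.0801  0.3498] z 0.094 yaw -46.1 want -84.4 off -217 mm
light [ 0.499  -0.4151] console [-0.1695 -0.3879] z 0.095 yaw -148.3 want 81.7 off -305 mm
light [ 0.4062 -0.3056] console [-0.2522 -0.2705] z 0.094 yaw 5.1 want 62.2 off 271 mm
scene
light [ 0.5011 -0.41  ] console [-0.167  -0.3829] z 0.094 yaw 65.7 want 81.9 off 110 mm
light [ 0.4089 -0.3035] console [-0.2492 -0.2686] z 0.094 yaw -5.3 want 62.4 off 295 mm
light [0.5228 0.3278] console [-0.0797  0.35  ] z 0.094 yaw -50.8 want -84.5 off -194 mm
clock 65.15 at [ 0.4053 -0.3054  0.2428] ydeg 5.1 j7 0.86 j1 -0.03
  -> [0.6204 0.1736 0.0032 0.0001] dist 0.644 rows 11
```

Emit:
{"op": "jog_arm", "data": {
  "moves": [
    [0.62,0.174,0.002,0],
    [0.62,0.174,0.002,0],
    [0.62,0.174,0.002,0],
    [0.62,0.174,0.002,0],
    [0.62,0.174,0.002,0],
    [0.62,0.174,0.002,0],
    [0.62,0.174,0.002,0],
    [0.62,0.174,0.002,0],
    [0.62,0.174,0.002,0],
    [0.62,0.174,0.002,0],
    [0.62,0.174,0.002,0],
    [0.62,0.174,0.002,0],
    [0.62,0.174,0.002,0],
    [0.62,0.174,0.002,0]
  ],
  "hand": 0.085
}}

```text
clock: 66.9
position: [0.5243, 0.3249, 0.242]
ee_rot: [2.124, 2.315, -0.0]
force: [-0.8, 0.3, 0.2]
width: 0.928
gripper_force: 0.0
```

```bash
python3 - <<'E'
from h import *
im=shot('wrist','w4.png'); L=lights(im); aim(L)
go((L[0][0],L[0][1],.058,5.1))
E
```

```text
light [0.5217 0.3282] console [-0.0808  0.3506] z 0.094 yaw -44.5 want -84.3 off -224 mm
clock 66.95 at [0.5243 0.3254 0.2421] ydeg 5.0 j7 -0.38 j1 -0.93
  -> [ 0.0031 -0.0024  0.1841 -0.0024] dist 0.184 rows 3
```

View pics/w4.png

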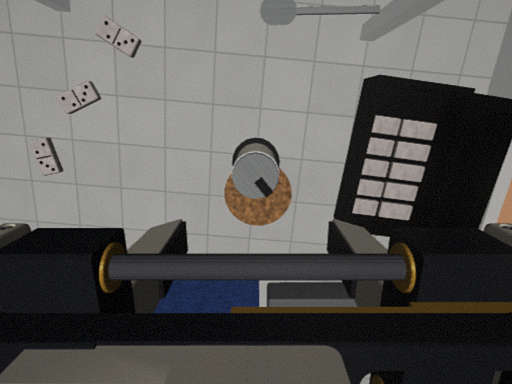

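The wrist view shows light A upright at (256,172), off-centre on its coaster (257,193). The area around it is clear, so I'll regrip it.

Emit:
{"op": "jog_arm", "data": {
  "moves": [
    [0.002,-0.001,0.06,0],
    [0.002,-0.001,0.12,0],
    [0.002,-0.001,0.17,0],
    [0.002,-0.001,0.184,0],
    [0.002,-0.001,0.184,0],
    [0.002,-0.001,0.184,0]
  ]
}}

```text
clock: 67.7
position: [0.5243, 0.3296, 0.06]
ee_rot: [2.12, 2.317, 0.005]
force: [0.0, -0.5, 0.0]
width: 0.925
gripper_force: 0.0
```

Emit:
{"op": "jog_arm", "data": {
  "moves": [
    [0,0,0,0],
    [0,0,0,0],
    [0,0,0,0],
    [0,0,0,0],
    [0,0,0,0],
    [0,0,0,0]
  ],
  "hand": 0.04
}}

```text
clock: 68.45
position: [0.5228, 0.3291, 0.0579]
ee_rot: [-2.12, -2.318, -0.0]
force: [-1.3, -1.1, 3.8]
width: 0.562
gripper_force: 28.0
```

```bash
python3 - <<'E'
from h import *
p=arm.observe()['position']
go((.5284,.2815,p[2]+.03,5.1)); print(arm.observe()['gripper_force'],arm.observe()['width'])
E
```

```text
clock 68.45 at [0.5228 0.3291 0.0579] ydeg 5.1 j7 -0.30 j1 -0.88
  -> [-0.0479  0.0014 -0.03    0.    ] dist 0.057 rows 1
27.999858856201172 0.5622167192527275
```

Emit:
{"op": "jog_arm", "data": {
  "moves": [
    [0,0,-0.015,0],
    [0,0,-0.03,0],
    [-0.024,0.001,-0.03,0],
    [-0.048,0.001,-0.03,0],
    [-0.048,0.001,-0.03,0],
    [-0.048,0.001,-0.03,0],
    [-0.048,0.001,-0.012,0],
    [-0.048,0.001,-0.003,0],
    [-0.048,0.001,0,0],
    [-0.048,0.001,0,0],
    [-0.048,0.001,0,0]
  ]
}}

```text
clock: 69.82
position: [0.5268, 0.2813, 0.0577]
ee_rot: [-2.119, -2.318, 0.003]
force: [-6.4, -1.1, 10.6]
width: 0.563
gripper_force: 28.0
```

Emit:
{"op": "jog_arm", "data": {
  "moves": [
    [0,0,0,0],
    [0,0,0,0],
    [0,0,0,0],
    [0,0,0,0],
    [0,0,-0.03,0],
    [0,0,-0.09,0],
    [0,0,-0.15,0],
    [0,0,-0.185,0],
    [0,0,-0.185,0],
    [-0.1,-0.1,-0.185,0],
    [-0.1,-0.1,-0.185,0],
    [-0.1,-0.1,-0.185,0],
    [-0.1,-0.1,-0.185,0]
  ],
  "hand": 0.078
}}

```text
clock: 71.45
position: [0.4369, 0.1725, 0.2425]
ee_rot: [-2.121, -2.317, -0.0]
force: [-0.5, 0.1, 0.4]
width: 0.854
gripper_force: 0.0
```

```bash
python3 - <<'E'
from h import *
for n in('wrist','top','scene'): print(n);aim(lights(shot(n,'f_%s.png'%n)))
im=load('top'); cv2.imwrite('pics/f_topb.png',cv2.resize(im['color'][:,:,::-1],(800,600),interpolation=cv2.INTER_CUBIC))
E
```

```text
wrist
light [0.5261 0.2804] console [-0.0807  0.3025] z 0.094 yaw -44.5 want -84.2 off -193 mm
top
light [0.5303 0.2809] console [-0.0764  0.3027] z 0.094 yaw -63.2 want -85.0 off -113 mm
light [ 0.4988 -0.4113] console [-0.1693 -0.384 ] z 0.095 yaw 53.8 want 81.6 off 184 mm
light [ 0.407  -0.3058] console [-0.2514 -0.2707] z 0.094 yaw 4.8 want 62.3 off 272 mm
scene
light [ 0.5016 -0.4112] console [-0.1666 -0.3841] z 0.094 yaw 68.3 want 82.0 off 94 mm
light [ 0.409  -0.3042] console [-0.2493 -0.2694] z 0.094 yaw -9.0 want 62.5 off 303 mm
light [0.5271 0.2811] console [-0.0796  0.3031] z 0.094 yaw -53.0 want -84.4 off -158 mm
```

View pics/f_topb.png

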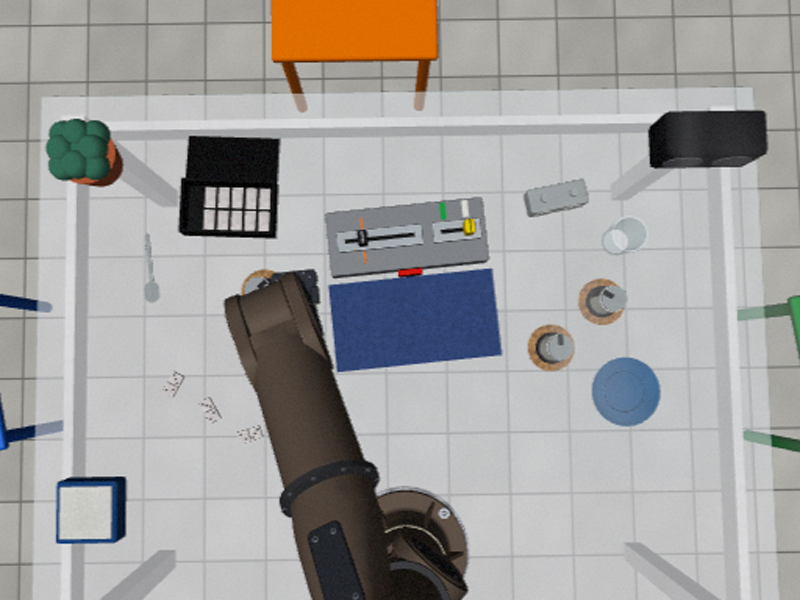

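The final view shows the lights on their coasters at (602,301), (551,347) and (264,285). The dimmer is at the orange bars (363,238), the switch is at run (468,228), and the bystanders haven't moved.

```bash
python3 -c "
from cell import arm
print(arm.sign_off())"
```

```text
the job is handed in; nothing more can be done
None
```

I've handed the job in: all three lights aimed at the sender together before the switch went back to run, then stood on their own coasters, with the dimmer about 0.6 mm from the pointer. One light was knocked off its coaster partway through and I put it back; the hand-in gave no verdict.

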